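# Load the swing-out rotor in balance

## Robot

A 7-joint arm with a two-finger parallel gripper is mounted at the origin on a cart in front of the work surface, level with it; the furniture and walls round the work are solid. World frame = base frame: x ahead of the robot, y to its left, z up, the work surface at z = 0. Lengths are in mm, angles in rad, forces in N, time in s.
With the tool pointing down it reaches from about 400 to 875 mm from the base axis. Payload 4.4 kg.
Tool frame: the origin (TCP) lies on the centre line of the jaws, within the pads' length; the fingertips stand 8 mm ahead of it and the grasp point (between the pads) lies 11 mm behind it; x points along the fingers, z is the direction in which the jaws open and shut, and the axes are right-handed (so a half turn about x gives the same grasp; the last joint's range is limited). The gripper opens to 85 mm and grips with 20 to 120 N. Pads are 22 mm wide; open, the fingers measure 114 mm over their backs; the gripper's body (76 mm by 85 mm) begins 54 mm behind the grasp point. The pads swing forward as they close: fully open they stand 13 mm farther back than shut.
Start: joints at [1.267, 0.628, 0.038, 1.517, -0.027, 0.996, -0.02], TCP at [153.144, -631.716, 239.313] pointing down, gripper open.
Joint ranges: [-3.06, 3.06], [-0.37, 2.12], [-1.25, 1.32], [0.18, 2.47], [-1.1, 4.24], [0.23, 1.98], [-2.94, 2.94]. Speed limits (rad/s): [2.57, 2.57, 3.14, 3.14, 3.14, 3.14, 3.14].

## Interface

Orientations are given as [roll, pitch, yaw] about the fixed x, y, z axes, in that order (R = Rz(yaw) Ry(pitch) Rx(roll)).
In Python, from cell import ctrl, get_image, camera_params gives the robot as it stands. The module is installed in compiled form; this text tells all that it offers.
- The arm moves only by the shell command python3 -m handwheel 'ROWS'. ROWS is text: rows parted by semicolons, each of 7 numbers parted by spaces: the opening, from -1 (shut) to 1 (fully open), then the shift along the tool's x, y, z in mm, then the turn, a rotation vector about the tool's x, y, z in rad. In form: grip x y z wx wy wz; .... A call has 1 to 10 rows; each row shifts and turns the pose as measured when the row begins, along the tool's axes as they then stand; what a row does not reach is not made up. A row lasts 1/10 s, in which the tool goes at most 50 mm and 8.59 degrees, less where a joint would pass 70% of its speed; a pose out of reach is approached as far as the arm can. A call with a gripper value outside its range is refused whole. The fingers move at their own pace and stop on an object; the grip force is fixed at half the most. Time passes only in rows, so rows that do not move let the fingers close. It gives the time, the measured TCP pose, the force and the opening at its end, in the units of the state.
- ctrl.read_state(): the state, without advancing time (a new reading comes with each control period).
- get_image(name): name is "side" or "top" or "wrist"; returns the picture (480x640x3 uint8, blue, green, red); there is no depth.
- camera_params(name): a dict with "fx", "fy", "cx", "cy" (pixels), "eye" and "orientation" of the camera in the world. Camera axes: x right, y up, looking along -z (the intrinsics and any distortion apply to the point x, -y, -z); pixel columns grow to the right and rows downward; lengths in mm; the calibration is good to about 2 mm. The wrist camera is an equidistant fisheye: a pixel r from the principal point sees the ray r / f radians off the axis. A picture is of the moment at which its call begins: read the wrist's pose just before it. camera_params takes no time and is no camera call; for the wrist camera it gives the pose at the moment of the call.
- ctrl.finish_job(): hands the job in, once; it reports no verdict.
The state is a dict: "clock": time; "qpos": joint angles; "qd": joint speeds; "tau": joint torques, N m; "eef_pos": TCP position; "tool_rot": TCP orientation; "force": force on the tool from outside, world axes, zero at the start; "torque": the same for the moment, N m; "width": finger opening in mm.
Only numpy, scipy, OpenCV 4.12 (cv2) and the standard library are available. Lean on these libraries where they do the work, as an engineer would, in place of code of your own. Each camera call takes 0.05 s, during which the arm holds its last target.

## Task

Load the swing-out rotor on its stand for the next spin: the two tall tubes go into two buckets that face each other across the hub, and the two short tubes into the other two, so that every tube is balanced by its equal. Lower each tube upright to the bottom of its bucket instead of dropping it, do not knock any tube over, do not shove or tip the stand, and leave the white bottle standing where it is.

Things in the scene. Friction and masses are not known exactly. Their poses are not given: they have to be found in the camera images.
- tall_0: one of two like tall 50 ml centrifuge tubes, 114 mm high: clear body 28.4 mm in diameter with a flat foot, blue ribbed screw cap 34 mm across on the top 14 mm (100 to 114 mm above the foot); about 60 g. It stands on the bench at the start. Origin: centre of the foot, z along the tube to the cap.
- tall_1: one of two like tall 50 ml centrifuge tubes, 114 mm high: clear body 28.4 mm in diameter with a flat foot, blue ribbed screw cap 34 mm across on the top 14 mm (100 to 114 mm above the foot); about 60 g. It stands on the bench at the start. Origin: centre of the foot, z along the tube to the cap.
- short_0: one of two like short 30 ml tubes, 86 mm high: clear body 28.4 mm in diameter with a flat foot, blue ribbed screw cap 33 mm across on the top 14 mm (72 to 86 mm above the foot); about 40 g. It stands on the bench at the start. Origin: centre of the foot, z along the tube to the cap.
- short_1: one of two like short 30 ml tubes, 86 mm high: clear body 28.4 mm in diameter with a flat foot, blue ribbed screw cap 33 mm across on the top 14 mm (72 to 86 mm above the foot); about 40 g. It stands on the bench at the start. Origin: centre of the foot, z along the tube to the cap.
- bucket_0 (a point): centre of the inner floor of one of four like steel buckets, 27 mm above the bench; a seated tube's origin lies here. Bore 33 mm wide up to 20 mm above this floor, then a funnel to 47 mm wide at the rim, 34 mm above the floor (53 mm over its outside). Buckets 0 to 3 follow anticlockwise from above, a quarter turn apart, 66 mm from the hub: 0 faces 2, 1 faces 3. Turns with the rotor.
- bucket_1 (a point): centre of the inner floor of one of four like steel buckets, 27 mm above the bench; a seated tube's origin lies here. Bore 33 mm wide up to 20 mm above this floor, then a funnel to 47 mm wide at the rim, 34 mm above the floor (53 mm over its outside). Buckets 0 to 3 follow anticlockwise from above, a quarter turn apart, 66 mm from the hub: 0 faces 2, 1 faces 3. Turns with the rotor.
- bucket_2 (a point): centre of the inner floor of one of four like steel buckets, 27 mm above the bench; a seated tube's origin lies here. Bore 33 mm wide up to 20 mm above this floor, then a funnel to 47 mm wide at the rim, 34 mm above the floor (53 mm over its outside). Buckets 0 to 3 follow anticlockwise from above, a quarter turn apart, 66 mm from the hub: 0 faces 2, 1 faces 3. Turns with the rotor.
- bucket_3 (a point): centre of the inner floor of one of four like steel buckets, 27 mm above the bench; a seated tube's origin lies here. Bore 33 mm wide up to 20 mm above this floor, then a funnel to 47 mm wide at the rim, 34 mm above the floor (53 mm over its outside). Buckets 0 to 3 follow anticlockwise from above, a quarter turn apart, 66 mm from the hub: 0 faces 2, 1 faces 3. Turns with the rotor.
- stand: round grey foot, 140 mm wide, of the loading stand, loose on the bench; with rotor about 1.3 kg. On its post an aluminium cross rotor with four steel buckets (185 mm across; hub knob 71 mm, arms 59 mm above the bench). The rotor turns at a light touch (0.02 N m) and stays where left; the buckets do not swing. Origin: centre of the underside, z up, below the hub.
- white_bottle: bystander: white reagent bottle with white ribbed cap, 44 mm in diameter, 84 mm high, standing loose near the tubes; it is to stay. Origin: centre of the underside. Other things among the tubes are at most 58 mm high. The centrifuge beside them is 243 mm high without its lid: front face at x = 0.48 m, sides at y = 0.29 and -0.15 m.
Things that resemble listed ones, but are neither listed nor needed, are in the scene too. Leave any turquoise look-alike of the tall_0 alone.

How it is judged (in metres and radians):
At the end, for the whole second after the job is handed in: Every tube stands released, at rest and upright (0.1 rad) on the floor of a bucket, foot centre within 7 mm of its centre; the tall pair in opposite buckets, the short pair in the other two; stand upright within 30 mm and white bottle upright within 20 mm of the start ((distance between tall_0 and bucket_0 below 0.007 m or distance between tall_0 and bucket_1 below 0.007 m or distance between tall_0 and bucket_2 below 0.007 m or distance between tall_0 and bucket_3 below 0.007 m) and (distance between tall_1 and bucket_0 below 0.007 m or distance between tall_1 and bucket_1 below 0.007 m or distance between tall_1 and bucket_2 below 0.007 m or distance between tall_1 and bucket_3 below 0.007 m) and (distance between short_0 and bucket_0 below 0.007 m or distance between short_0 and bucket_1 below 0.007 m or distance between short_0 and bucket_2 below 0.007 m or distance between short_0 and bucket_3 below 0.007 m) and (distance between short_1 and bucket_0 below 0.007 m or distance between short_1 and bucket_1 below 0.007 m or distance between short_1 and bucket_2 below 0.007 m or distance between short_1 and bucket_3 below 0.007 m) and horizontal distance between tall_0 and tall_1 above 0.118 m and horizontal distance between short_0 and short_1 above 0.118 m and angle between each of tall_0, tall_1, short_0, short_1, white_bottle's own z axis and vertical below 0.1 rad and linear speed of each of tall_0, tall_1, short_0, short_1, stand below 0.02 m/s and angle between stand's own z axis and vertical below 0.05 rad and distance of stand from where it was at the start of the episode below 0.03 m and distance of white_bottle from where it was at the start of the episode below 0.02 m); the robot touches nothing.
It fails at once if a tube is tipped over (more than 0.7 rad) (angle between any of tall_0, tall_1, short_0, short_1's own z axis and vertical above 0.7 rad).
It fails at once if a tube is dropped: it falls freely, faster than 0.8 m/s ((linear speed of tall_0 above 0.8 m/s and contact force between the fingers and tall_0 below 0.05 N) or (linear speed of tall_1 above 0.8 m/s and contact force between the fingers and tall_1 below 0.05 N) or (linear speed of short_0 above 0.8 m/s and contact force between the fingers and short_0 below 0.05 N) or (linear speed of short_1 above 0.8 m/s and contact force between the fingers and short_1 below 0.05 N)).
It fails at once if the stand is tipped (more than 0.15 rad) or shoved (more than 40 mm) (angle between stand's own z axis and vertical above 0.15 rad or distance of stand from where it was at the start of the episode above 0.04 m).
It fails at once if the white bottle is knocked over or pushed away (more than 30 mm) (angle between white_bottle's own z axis and vertical above 0.5 rad or distance of white_bottle from where it was at the start of the episode above 0.03 m).
It also fails if it takes over 138 s, if anything falls off the work surface, if the arm or the gripper's body presses on something with over 40 N, if the wrist force passes 120 N, or if a joint passes its speed limit or range.

## Working session

There is one attempt and no reset: what is moved stays moved. The work goes in short steps, Python scripts to look and compute and a shell command to move; the robot and the scene stay as the last step left them, time stands still between calls to the robot, and variables do not carry over. Pictures are saved under pics/ and viewed, and the job is handed in when it is done.

```bash
mkdir -p pics; ls
python3 - <<'E'
from cell import ctrl,get_image,camera_params
import cv2
print(ctrl.read_state())
for n in ("side","top","wrist"):
    print(n,camera_params(n)); cv2.imwrite(f"pics/{n}0.png",get_image(n))
E
```

```text
pics
{'clock': 0.0, 'qpos': array([ 1.26721213,  0.62934502,  0.0384468 ,  1.51835151, -0.02694847,
        0.99629128, -0.01997223]), 'qd': array([-0.00257033, -0.00026252, -0.00098363, -0.00044194, -0.00028284,
        0.00146038, -0.00057925]), 'tau': array([-9.65282015e-04, -5.63404584e+01,  1.22634921e+00, -1.93443203e+01,
        1.11888262e-02,  1.05634847e-02,  1.13827326e-05]), 'eef_pos': array([ 152.9780841 , -631.12627977,  238.39516328]), 'tool_rot': array([-3.10410355,  1.56891904,  1.84612189]), 'force': array([-0.01069413, -0.60933821,  0.03817572]), 'torque': array([-0.02585863,  0.01391366,  0.01084991]), 'width': 85.47927142743183}
side {'fx': 624.7233323927686, 'fy': 624.7233323927686, 'cx': 321.2184266492561, 'cy': 233.2792559933562, 'eye': array([  476.5456528 , -1186.73941393,   712.59616856]), 'orientation': array([ 1.05351604, -0.00727855, -0.0170628 ])}
top {'fx': 548.5357849953105, 'fy': 548.5357849953105, 'cx': 316.912505205677, 'cy': 236.7960115380237, 'eye': array([ 245.84469642,    1.90919227, 1337.96985183]), 'orientation': array([ 2.13753357e-01,  1.49172271e-03, -1.54114424e+00])}
wrist {'fx': 371.64829954431775, 'fy': 371.64829954431775, 'cx': 317.74513077527655, 'cy': 236.03428214698963, 'eye': array([ 219.72254456, -613.84368288,  371.77825168]), 'orientation': array([-0.27159552,  0.00145966, -1.33218332])}
```

View pics/side0.png

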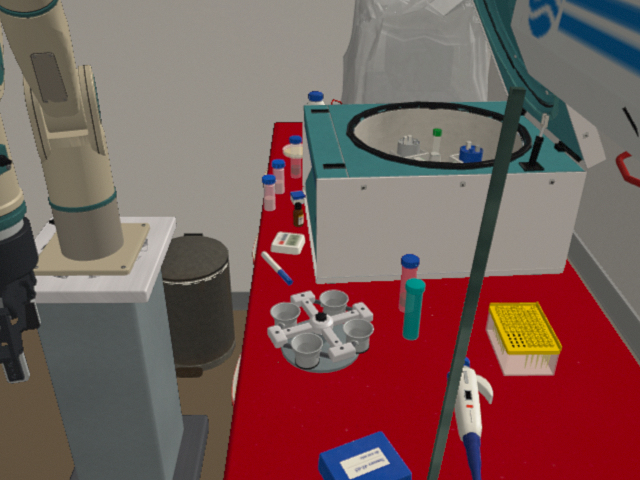

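View pics/top0.png

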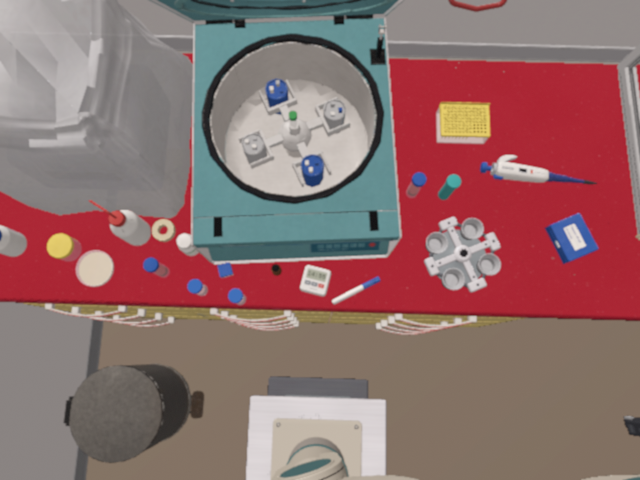

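View pics/wrist0.png

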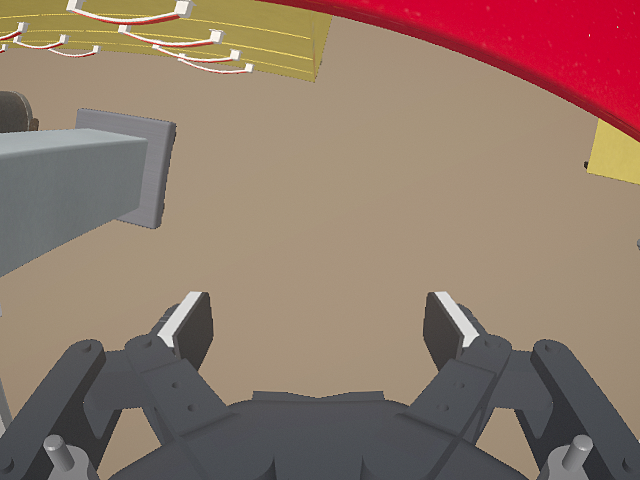

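The top view shows one blue-capped tube at (416,180) next to the turquoise look-alike at (450,186). Three more are at (155,266), (197,287) and (236,297), the white bottle is at about (187,243), and the rotor is at (463,253). Next I'll zoom in and measure.

```bash
cat > h.py <<'E'
import numpy as np,cv2
from scipy.spatial.transform import Rotation as Ro
from cell import ctrl,get_image,camera_params
def RR(o): return Ro.from_euler('xyz',o).as_matrix()
def ray(c,u,v,fish=False):
    x=(u-c['cx'])/c['fx'];y=(v-c['cy'])/c['fy']
    if fish:
        r=np.hypot(x,y); s=np.sin(r)/r if r>1e-9 else 1
        d=np.array([x*s,-y*s,-np.cos(r)])
    else: d=np.array([x,-y,-1.])
    return np.array(c['eye']),RR(c['orientation'])@(d/np.linalg.norm(d))
def onz(c,u,v,z,fish=False):
    e,d=ray(c,u,v,fish); return e+d*(z-e[2])/d[2]
def proj(c,p,fish=False):
    q=RR(c['orientation']).T@(np.array(p,float)-c['eye']); x,y,z=q[0],-q[1],-q[2]
    if fish:
        r=np.hypot(x,y); t=np.arctan2(r,z); return np.array([c['cx']+c['fx']*t*x/r,c['cy']+c['fy']*t*y/r])
    return np.array([c['cx']+c['fx']*x/z,c['cy']+c['fy']*y/z])
def cross(c1,p1,c2,p2):
    a,d=ray(c1,*p1);b,e=ray(c2,*p2)
    s=np.linalg.lstsq(np.stack([d,-e],1),b-a,rcond=None)[0]
    P,Q=a+d*s[0],b+e*s[1]; return (P+Q)/2,np.linalg.norm(P-Q)
def blobs(im,lo,hi,amin=15):
    h=cv2.cvtColor(im,cv2.COLOR_BGR2HSV); m=cv2.inRange(h,lo,hi)
    n,l,s,c=cv2.connectedComponentsWithStats(m)
    return [(c[i].round(1),s[i]) for i in range(1,n) if s[i][4]>=amin]
E
python3 - <<'E'
from h import *
for n in("side","top"):
    im=cv2.imread(f"pics/{n}0.png")
    for c,s in blobs(im,(105,120,60),(125,255,255)): print(n,c,s)
t=cv2.imread("pics/top0.png"); s=cv2.imread("pics/side0.png")
cv2.imwrite("pics/z1.png",cv2.resize(t[210:320,0:300],None,fx=2.6,fy=2.6,interpolation=2))
cv2.imwrite("pics/z2.png",cv2.resize(s[80:260,240:340],None,fx=3.2,fy=3.2,interpolation=2))
cv2.imwrite("pics/z3.png",cv2.resize(t[150:300,390:520],None,fx=4,fy=4,interpolation=2))
E
```

```text
side [315.3  95.7] [309  91  14  10 121]
side [294.9 139.4] [290 136  11   8  77]
side [469.8 154.7] [459 146  23  17 294]
side [277.7 163.5] [272 160  13   9  93]
side [268.2 179. ] [262 175  13   9 108]
side [297.3 194.7] [291 191  14   8  84]
side [409.7 260.7] [401 254  18  14 206]
side [284.7 276.8] [278 270  14  15  86]
side [466.3 361.5] [464 358   5   8  30]
side [363.5 460.1] [ 319  432   92   48 2226]
side [473.  453.4] [463 433  17  47 534]
top [276.7  93.2] [266  80  21  26 321]
top [312.9 170.4] [302 156  21  30 416]
top [484.6 167.2] [481 163  10   9  56]
top [418.7 179.1] [413 173  13  13 132]
top [497.4 176.8] [494 175   8   4  17]
top [561.  178.2] [550 174  32   8  99]
top [570.8 238.4] [546 215  51  48 981]
top [150.6 264.5] [144 258  14  14 148]
top [224.8 269.5] [219 264  13  12 124]
top [371.2 282. ] [364 278  15   9  54]
top [194.6 285.8] [188 280  14  13 139]
top [235.1 295.3] [229 289  13  13 134]
```

View pics/z1.png

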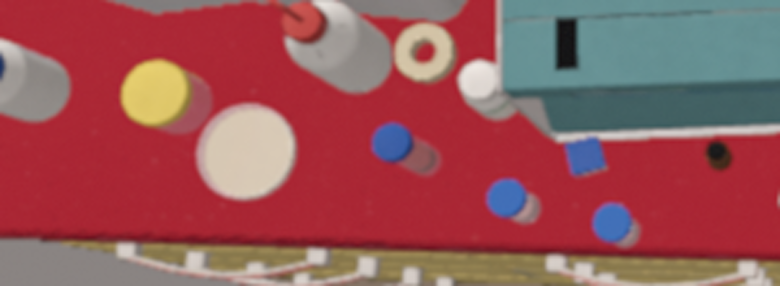

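View pics/z2.png

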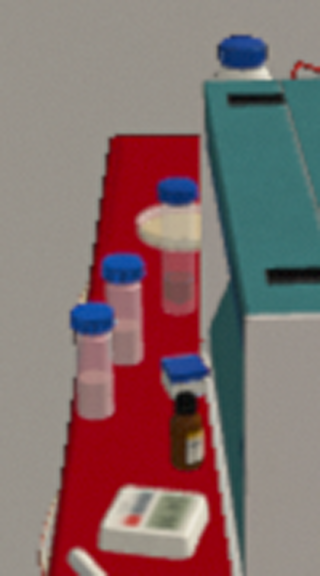

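View pics/z3.png

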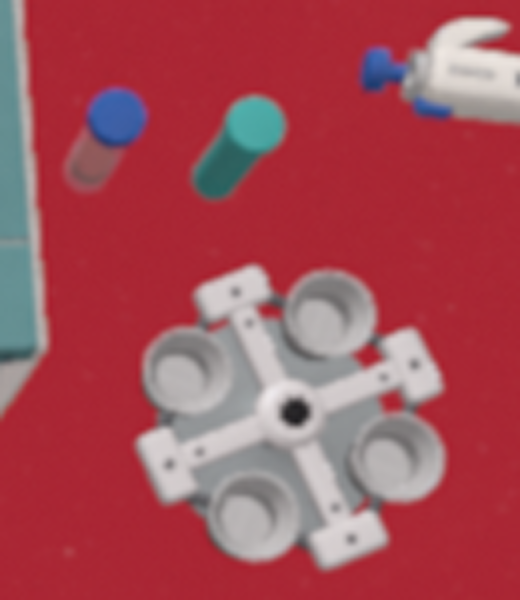

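Run:
```python
from h import *
T,S=camera_params("top"),camera_params("side")
for n,t,s in [("A",(418.7,179.1),(409.7,260.7)),("B",(150.6,264.5),(294.9,139.4)),("C",(194.6,285.8),(277.7,163.5)),("D",(235.1,295.3),(268.2,179.)),]:
    P,e=cross(T,t,S,s); print(n,P.round(1),e.round(1),[onz(T,*t,z).round(1)[:2] for z in (84,112)])
f=4
for n,u,v in [("hub",295,410),("b_a",330,312),("b_b",187,368),("b_c",252,516),("b_d",397,457)]:
    p=(390+u/f-.5+.5/f,150+v/f-.5+.5/f); print(n,onz(T,*p,71 if n=="hub" else 61).round(1))
print("bottle",onz(T,481/2.6,210+82/2.6,84).round(1))
```

```text
A [ 658.8 -223.4  106.4] 0.2 [array([ 666.2, -227.5]), array([ 656.9, -222.3])]
B [437.6 388.1 105. ] 0.2 [array([441. , 394.7]), array([436.6, 386. ])]
C [395.3 290.6  77.4] 0.2 [array([394.6, 289.1]), array([391.3, 282.7])]
D [376.2 195.8  77.5] 0.1 [array([375.5, 194.8]), array([372.6, 190.5])]
hub [ 494.  -332.9   71. ]
b_a [ 556.2 -358.1   61. ]
b_b [ 519.4 -272.1   61. ]
b_c [ 432.  -308.7   61. ]
b_d [ 469.5 -394.8   61. ]
bottle [497.5 319.5  84. ]
```

```bash
cat >> h.py <<'E'
def state(): return ctrl.read_state()
def go(x=None,y=None,z=None,jaw=None,s=None):
    """print tool-axis shift to reach TCP target, tool upright; jaw = azimuth(deg) of tool z"""
    s=s or state(); R=RR(s['tool_rot']); p=s['eef_pos']
    t=np.array([p[i] if v is None else v for i,v in enumerate((x,y,z))],float)
    az=np.degrees(np.arctan2(R[1,2],R[0,2]))
    j=az if jaw is None else jaw
    a=np.radians(j); tz=np.array([np.cos(a),np.sin(a),0]); tx=np.array([0,0,-1.]); Rt=np.stack([tx,np.cross(tz,tx),tz],1)
    rv=Ro.from_matrix(R.T@Rt).as_rotvec()
    print("t%.2f"%s['clock'],"p",p.round(1),"q",s['qpos'].round(2),"w%.1f"%s['width'],"F",s['force'].round(1),"jawaz %.1f"%az,"tilt %.2f"%np.degrees(np.arccos(-R[2,0])))
    d=t-p
    print("  rotvec",rv.round(3)," shift now",(R.T@d).round(1)," shift after rot",(Rt.T@d).round(1),"dist %.0f"%np.linalg.norm(d))
E
python3 -c "
from h import *
go(430,-333,300)
print(RR(state()['tool_rot']).round(3))
T=camera_params('top');print('turq',onz(T,390+254/4,150+122/4,112).round(0))"
```

```text
t0.15 p [ 153.  -631.3  238.6] q [ 1.27  0.63  0.04  1.52 -0.03  1.   -0.02] w85.6 F [-0.7 -0.3 -0.2] jawaz -76.4 tilt 0.08
  rotvec [-0.    -0.001 -0.   ]  shift now [ -61.1  339.4 -224.7]  shift after rot [ -61.4  339.4 -224.6] dist 412
[[-0.     0.972  0.236]
 [ 0.001  0.236 -0.972]
 [-1.     0.    -0.001]]
turq [ 656. -304.  112.]
```

```bash
python3 -m handwheel '1 -30 0 0 0 0 0; 1 -30 20 -10 0 0 0; 1 0 38 -25 0 0 0; 1 0 38 -25 0 0 0; 1 0 38 -25 0 0 0; 1 0 38 -25 0 0 0'; python3 -c "
from h import *
go(430,-333,300)"
```

```text
clock: 0.75
eef_pos: [290.9, -484.9, 297.7]
tool_rot: [-2.135, 1.565, 2.799]
force: [1.6, -1.0, -0.7]
width: 85.7
t0.75 p [ 290.9 -484.9  297.7] q [ 0.96  0.45  0.03  1.68 -0.01  1.02 -0.36] w85.7 F [ 1.6 -1.  -0.7] jawaz -77.3 tilt 0.34
  rotvec [ 0.    -0.003  0.005]  shift now [  -2.8  169.1 -117.6]  shift after rot [  -2.3  169.1 -117.6] dist 206
```

```bash
python3 -m handwheel '1 0 38 -26 0 0 0; 1 0 38 -26 0 0 0; 1 0 38 -26 0 0 0; 1 0 38 -26 0 0 0; 1 0 10 -8 0 0 0; 1 0 0 0 0 0 0'; python3 -c "
from h import *
go(430,-333,300)
cv2.imwrite('pics/w1.png',get_image('wrist'))"
```

```text
clock: 1.35
eef_pos: [433.6, -326.0, 296.6]
tool_rot: [-2.817, 1.564, 2.13]
force: [-0.8, -1.0, -0.8]
width: 85.4
t1.35 p [ 433.6 -326.   296.6] q [ 0.61  0.41 -0.01  1.74  0.    1.   -0.75] w85.4 F [-0.8 -1.  -0.8] jawaz -76.6 tilt 0.41
  rotvec [ 0.    -0.007  0.002]  shift now [-3.4 -5.1  5.9]  shift after rot [-3.4 -5.1  6. ] dist 9
```

View pics/w1.png

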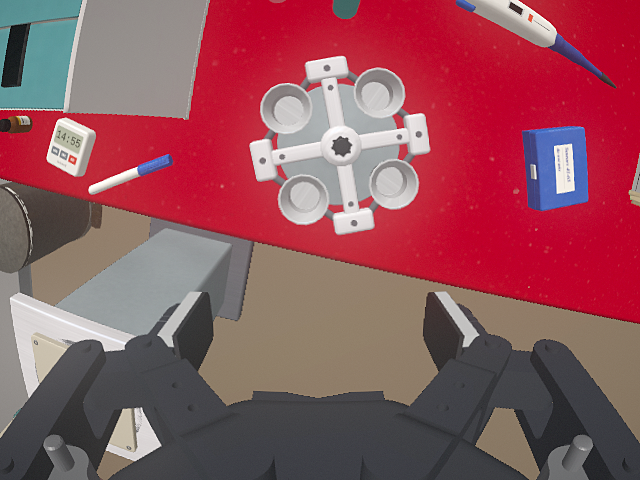

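Wrist view: hub at (341,147), with the bucket rims around it. I'll zoom in to measure the rims.

```bash
cat > rim.py <<'E'
import sys
from h import *
# usage rim.py img : hough circles for the bucket rims
def rims(im,W,hub,out,f=3):
    u,v=proj(W,[*hub,61],True); x0,y0=int(u)-100,int(v)-100; x0=max(x0,0);y0=max(y0,0)
    cr=cv2.resize(im[y0:y0+200,x0:x0+200],None,fx=f,fy=f,interpolation=2)
    g=cv2.medianBlur(cv2.cvtColor(cr,cv2.COLOR_BGR2GRAY),5)
    d=np.linalg.norm(np.array(W['eye'])-[*hub,61]); r=26.5/d*W['fx']*f
    C=cv2.HoughCircles(g,cv2.HOUGH_GRADIENT,1,40*f,param1=120,param2=18,minRadius=int(r*.85),maxRadius=int(r*1.15))
    res=[]
    for c in (C[0][:8] if C is not None else []):
        p=onz(W,x0+(c[0]+.5)/f-.5,y0+(c[1]+.5)/f-.5,61,True)
        cv2.circle(cr,(int(c[0]),int(c[1])),int(c[2]),(0,0,255),1); res.append(p[:2])
        print("rim",c.round(0),p.round(1)[:2])
    cv2.imwrite(out,cr); return res
E
python3 - <<'E'
from rim import *
W=camera_params('wrist'); im=cv2.imread('pics/w1.png')
rims(im,W,(494,-333),'pics/r1.png')
print('hub',onz(W,341.5,147,71,True))
E
```

```text
rim [458. 416.  76.] [ 470.4 -393.3]
rim [132. 192.  75.] [ 517.5 -270.3]
rim [412. 146.  72.] [ 554.5 -355.9]
rim [186. 462.  76.] [ 433.7 -308.3]
hub [ 493.19257428 -332.99329118   71.        ]
```

View pics/r1.png

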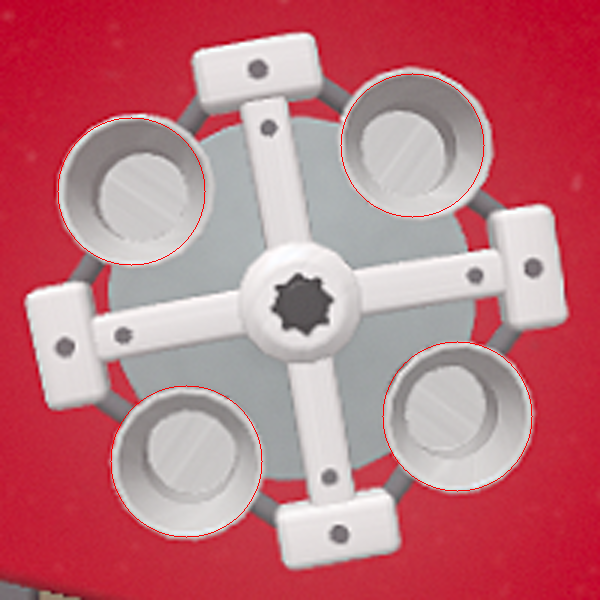

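```bash
python3 -m handwheel '1 0 0 0 0.14 0 0; 1 0 0 0 0.14 0 0; 1 0 0 0 0.14 0 0; 1 0 0 0 0.14 0 0; 1 0 0 0 0.14 0 0; 1 0 0 0 0.14 0 0; 1 0 0 0 0.14 0 0; 1 0 0 0 0 0 0'; python3 -c "
from h import *
go(658,-223,220)"
```

```text
clock: 2.2
eef_pos: [418.5, -343.4, 296.0]
tool_rot: [-0.717, 1.559, -3.103]
force: [-0.4, 0.2, -0.4]
width: 85.4
t2.20 p [ 418.5 -343.4  296. ] q [ 0.45  0.42  0.26  1.75 -0.12  1.   -1.63] w85.4 F [-0.4  0.2 -0.4] jawaz -136.7 tilt 0.68
  rotvec [-0.     0.009  0.008]  shift now [  73.1   77.5 -257.5]  shift after rot [  76.    76.9 -256.8] dist 279
```

```bash
python3 -m handwheel '1 0 13 -43 0 0 0; 1 0 13 -43 0 0 0; 1 0 13 -43 0 0.009 0.008; 1 0 13 -43 0 0 0; 1 15 13 -43 0 0 0; 1 15 10 -30 0 0 0; 1 15 0 0 0 0 0; 1 0 0 0 0 0 0'; python3 -c "
from h import *
go(658,-223,220)
cv2.imwrite('pics/w2.png',get_image('wrist'))"
```

```text
clock: 3.0
eef_pos: [647.8, -243.4, 246.7]
tool_rot: [0.501, 1.563, -1.88]
force: [-1.6, -0.0, -0.1]
width: 85.4
t3.00 p [ 647.8 -243.4  246.7] q [ 0.2   0.7   0.22  1.38 -0.15  1.08 -1.94] w85.4 F [-1.6 -0.  -0.1] jawaz -136.5 tilt 0.43
  rotvec [ 0.     0.007 -0.004]  shift now [ 26.5  -7.8 -21.6]  shift after rot [ 26.7  -7.7 -21.4] dist 35
```

View pics/w2.png

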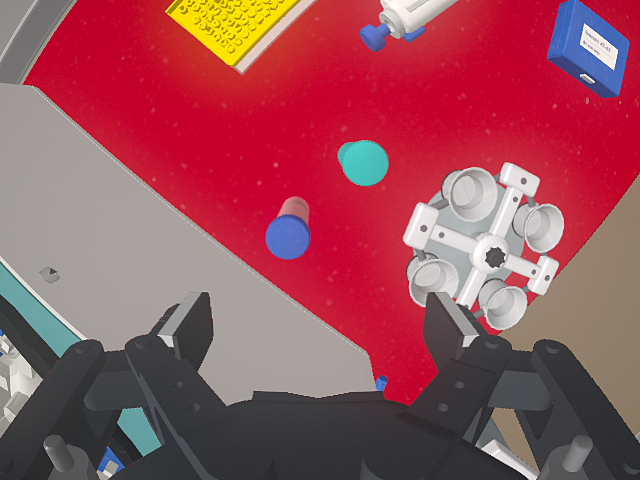

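Cap A's top disc is at (288,238) in the wrist view, well clear of the turquoise tube at (366,163).

```bash
cat > cap.py <<'E'
from h import *
def cap(img,W,z,near=None):
    # blue cap seen by wrist: the top disc via minEnclosing of V-bright blue; returns xy of blob centroid at z
    out=[]
    for c,s in blobs(img,(105,120,60),(125,255,255),200):
        p=onz(W,*c,z,True)
        if near is None or np.hypot(*(p[:2]-near))<40: out.append(p[:2]); print("cap",c,s,p.round(1))
    return out
E
python3 -c "
from cap import *
W=camera_params('wrist');im=cv2.imread('pics/w2.png')
cap(im,W,112,(658,-223))
cv2.imwrite('pics/w2z.png',cv2.resize(im[170:290,230:350],None,fx=4,fy=4,interpolation=2))"
```

```text
cap [287.4 236.7] [ 266  215   44   44 1467] [ 660.6 -221.7  112. ]
```

View pics/w2z.png

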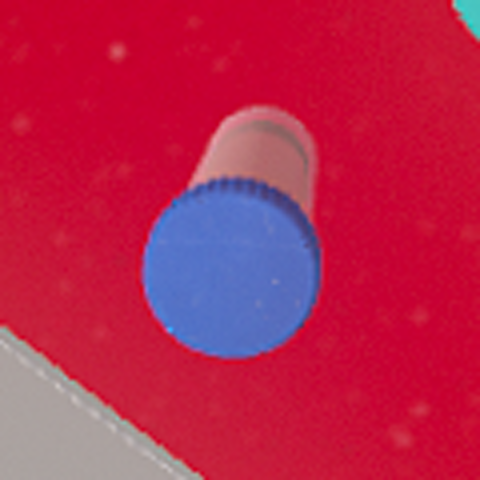

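```bash
python3 -m handwheel '1 10 -7 -15 0 0.007 0; 1 15 -2 -8 0 0 0; 1 15 0 0 0 0 0; 1 0 0 0 0 0 0'; python3 -c "
from h import *
go(659.8,-222,95)"
```

```text
clock: 3.45
eef_pos: [659.1, -222.5, 208.0]
tool_rot: [2.029, 1.561, -0.355]
force: [0.1, 0.3, -0.5]
width: 85.5
t3.45 p [ 659.1 -222.5  208. ] q [ 0.17  0.73  0.21  1.42 -0.17  1.   -1.97] w85.5 F [ 0.1  0.3 -0.5] jawaz -136.6 tilt 0.55
  rotvec [-0.    -0.004 -0.009]  shift now [113.   -0.8  -0.4]  shift after rot [113.    0.2  -0.9] dist 113
```

```bash
python3 -m handwheel '1 35 0 0 0 0 0; 1 35 0 0 0 0 0; 1 30 0 0 0 0 0; 1 12 0 0 0 0 0; 1 0 0 0 0 0 0'; python3 -c "
from h import *
go(659.8,-222,93)"
```

```text
clock: 3.95
eef_pos: [663.2, -223.7, 97.0]
tool_rot: [2.053, 1.553, -0.33]
force: [0.0, 0.3, 0.3]
width: 85.5
t3.95 p [ 663.2 -223.7   97. ] q [ 0.19  0.86  0.18  1.5  -0.19  0.78 -1.94] w85.5 F [0.  0.3 0.3] jawaz -136.5 tilt 1.03
  rotvec [-0.    -0.008 -0.016]  shift now [ 3.9 -3.6  1.3]  shift after rot [ 4.  -3.6  1.3] dist 6
```

```bash
python3 -m handwheel '1 4 -3.5 1.3 0 -0.008 -0.016; 1 0 0 0 0 0 0'; python3 -c "
from h import *
go(659.8,-222,93)"
```

```text
clock: 4.15
eef_pos: [661.0, -222.6, 95.3]
tool_rot: [2.195, 1.569, -0.187]
force: [-0.4, 0.3, 0.2]
width: 85.3
t4.15 p [ 661.  -222.6   95.3] q [ 0.19  0.86  0.18  1.49 -0.19  0.8  -1.95] w85.3 F [-0.4  0.3  0.2] jawaz -136.5 tilt 0.13
  rotvec [-0.    -0.001 -0.002]  shift now [ 2.3 -1.3  0.5]  shift after rot [ 2.3 -1.3  0.5] dist 3
```

```bash
python3 -m handwheel '0.5 2 -1.3 0.5 0 0 0; 0 0 0 0 0 0 0; -0.3 0 0 0 0 0 0; -1 0 0 0 0 0 0; -1 0 0 0 0 0 0; -1 0 0 0 0 0 0; -1 0 0 0 0 0 0'; python3 -c "
from h import *
go(659.8,-222,93)
cv2.imwrite('pics/w3.png',get_image('wrist'))"
```

```text
clock: 4.85
eef_pos: [662.1, -222.9, 97.7]
tool_rot: [2.092, 1.562, -0.29]
force: [0.0, 0.0, -0.6]
width: 31.0
t4.85 p [ 662.1 -222.9   97.7] q [ 0.19  0.86  0.18  1.49 -0.19  0.8  -1.94] w31.0 F [ 0.   0.  -0.6] jawaz -136.5 tilt 0.53
  rotvec [-0.    -0.005 -0.008]  shift now [ 4.6 -2.3  1. ]  shift after rot [ 4.7 -2.2  1. ] dist 5
```

View pics/w3.png

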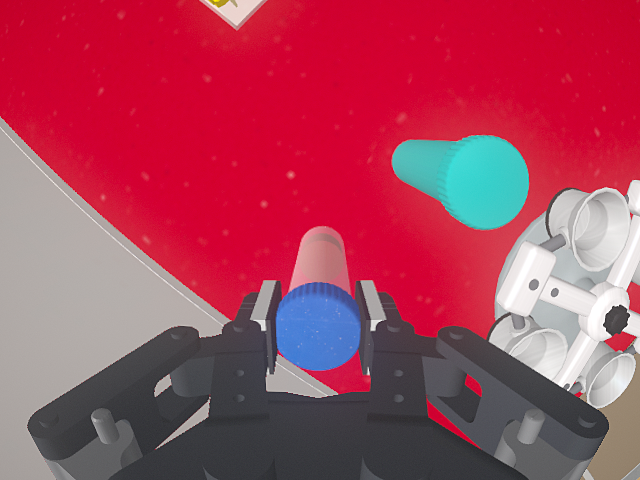

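```bash
python3 -m handwheel '-1 0 0 0 0 0 0; -1 0 0 0 0 0 0; -1 -12 0 0 0 -0.003 -0.006; -1 -12 0 0 0 0 0; -1 0 0 0 0 0 0'; python3 -c "
from h import *
go(659.8,-222,93)
cv2.imwrite('pics/w4.png',get_image('wrist'))"
```

```text
clock: 5.4
eef_pos: [661.5, -222.7, 121.7]
tool_rot: [2.541, 1.57, 0.158]
force: [0.3, -0.0, -0.7]
width: 30.9
t5.40 p [ 661.5 -222.7  121.7] q [ 0.18  0.83  0.19  1.47 -0.18  0.85 -1.95] w30.9 F [ 0.3 -0.  -0.7] jawaz -136.5 tilt 0.05
  rotvec [-0.    -0.001 -0.001]  shift now [28.7 -1.7  0.7]  shift after rot [28.7 -1.7  0.7] dist 29
```

View pics/w4.png

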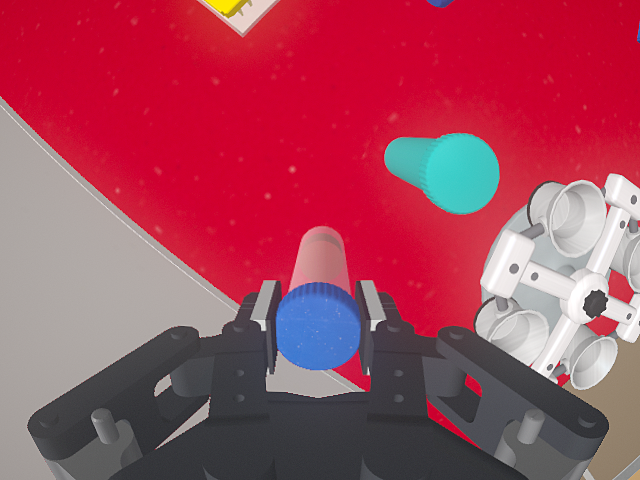

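Tube A is lifted and upright in the jaws. Its cap is at (318,326) and the foot appears at (321,236).

```bash
python3 -c "
from cap import *
W=camera_params('wrist');im=cv2.imread('pics/w4.png');s=state()
P=onz(W,318.5,326,s['eef_pos'][2]+16.5,True);print('captop-TCP',(RR(s['tool_rot']).T@(P-s['eef_pos'])).round(1))
P=onz(W,321,237,s['eef_pos'][2]-97,True);print('foot far edge-TCP',(RR(s['tool_rot']).T@(P-s['eef_pos'])).round(1))
go(555,-357.5,270)"
```

```text
captop-TCP [-16.5   1.4  -1.3]
foot far edge-TCP [97.   2.5  0.6]
t5.45 p [ 661.  -222.5  120.9] q [ 0.18  0.83  0.19  1.47 -0.18  0.85 -1.95] w30.6 F [-0.  -0.3 -0.3] jawaz -136.5 tilt 0.04
  rotvec [ 0.    -0.     0.001]  shift now [-149.2   24.9  169.7]  shift after rot [-149.1   25.   169.8] dist 227
```

```bash
python3 -m handwheel '-1 -30 0 0 0 0 0; -1 -40 0 0 0 0 0; -1 -40 0 10 0 0 0; -1 -30 4 25 0 0 0; -1 0 6 35 0 0 0; -1 0 6 35 0 0 0; -1 0 5 35 0 0 0; -1 0 3 15 0 0 0; -1 0 0 0 0 0 0'; python3 -c "
from h import *
go(555,-357.5,270)"
```

```text
clock: 6.35
eef_pos: [561.9, -347.3, 261.9]
tool_rot: [-1.409, 1.565, 2.496]
force: [-0.2, -0.4, -1.1]
width: 30.7
t6.35 p [ 561.9 -347.3  261.9] q [ 0.39  0.64  0.22  1.46 -0.15  1.07 -1.74] w30.7 F [-0.2 -0.4 -1.1] jawaz -136.2 tilt 0.34
  rotvec [-0.     0.001  0.006]  shift now [-8.1  2.6 12. ]  shift after rot [-8.1  2.6 12. ] dist 15
```

```bash
python3 -m handwheel '-1 20 1 12 0 0.001 0.006; -1 25 0 0 0 0 0; -1 10 0 0 0 0 0; -1 0 0 0 0 0 0'; python3 -c "
from h import *
go(554.2,-356.4,200)
cv2.imwrite('pics/w5.png',get_image('wrist'))
cv2.imwrite('pics/s5.png',cv2.resize(get_image('side')[180:400,230:460],None,fx=2.6,fy=2.6,interpolation=2))"
```

```text
clock: 6.75
eef_pos: [559.3, -350.0, 204.7]
tool_rot: [-3.11, 1.564, 0.802]
force: [-1.3, -0.6, -0.3]
width: 31.1
t6.75 p [ 559.3 -350.   204.7] q [ 0.41  0.69  0.2   1.53 -0.16  0.94 -1.72] w31.1 F [-1.3 -0.6 -0.3] jawaz -135.9 tilt 0.37
  rotvec [ 0.    -0.007  0.   ]  shift now [4.6 1.  8.1]  shift after rot [4.7 1.  8.1] dist 9
```

View pics/w5.png

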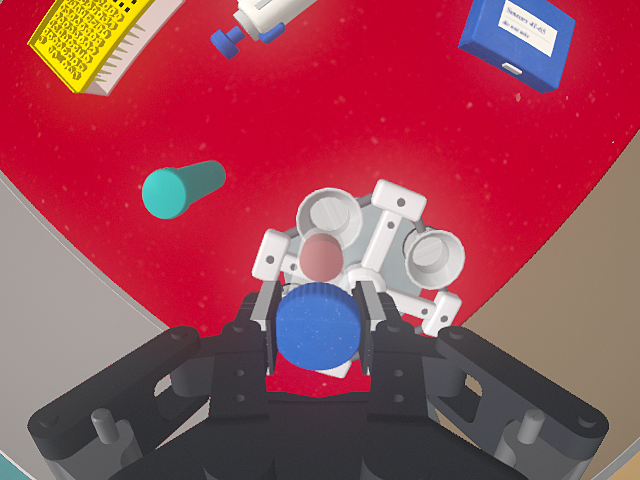

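View pics/s5.png

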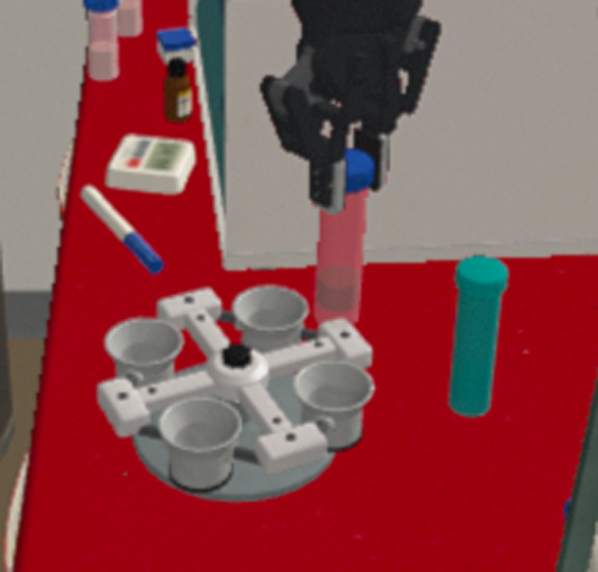

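The side view shows the tube above the bucket on the right. In the wrist view the foot is at (321,257) and the target rim at about (329,218).

```bash
python3 -c "
from rim import *
W=camera_params('wrist');im=cv2.imread('pics/w5.png');s=state()
print('foot',onz(W,321,257.5,s['eef_pos'][2]-97,True).round(1), s['eef_pos'].round(1))
rims(im,W,(494,-333),'pics/r5.png')
print('b_a',proj(W,(555,-357.5,61),True))"
```

```text
foot [ 552.4 -342.4  109.2] [ 560.2 -350.4  206.2]
rim [508. 200.  90.] [ 474.5 -392.8]
rim [196.  82.  97.] [ 558.3 -356.4]
b_a [332.2238316  221.81476903]
```

View pics/r5.png

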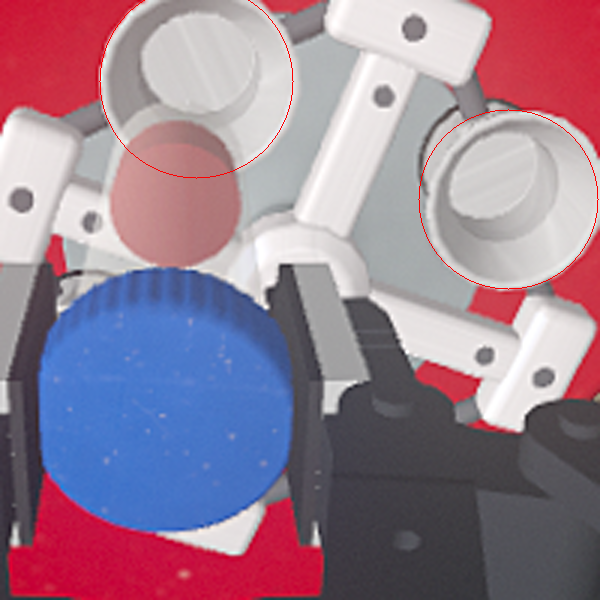

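```bash
python3 -c "
from h import *
W=camera_params('wrist');s=state();R=RR(s['tool_rot'])
u,v=proj(W,(494,-333,61),True);x0,y0=int(u)-100,int(v)-100
print(x0,y0)
for a,b in((172,168),(172,175)):
  f=onz(W,x0+a/3,y0+b/3,s['eef_pos'][2]-97,True);print((f-s['eef_pos']).round(1),(R.T@(f-s['eef_pos'])).round(1))
go(554.2,-356.4,200)
cv2.imwrite('pics/w6.png',get_image('wrist'))
"
```

```text
263 193
[ -3.4   4.1 -97. ] [97.  -5.5  0.3]
[ -4.5   5.3 -97. ] [97.  -7.1  0.3]
t6.85 p [ 560.2 -350.4  206.2] q [ 0.41  0.68  0.2   1.53 -0.16  0.94 -1.72] w30.2 F [-0.2  0.4 -0.6] jawaz -135.8 tilt 0.44
  rotvec [-0.    -0.007 -0.002]  shift now [6.2 0.2 8.5]  shift after rot [6.2 0.2 8.5] dist 11
```

```bash
python3 -m handwheel '-1 15 -1 8 0 -0.007 0; -1 18 0 0 0 0 0; -1 0 0 0 0 0 0;-1 0 0 0 0 0 0'; python3 -c "
from h import *
go(555.3,-357.6,170)
cv2.imwrite('pics/w7.png',get_image('wrist')[150:400,200:500])
cv2.imwrite('pics/s7.png',cv2.resize(get_image('side')[180:380,250:430],None,fx=4,fy=4,interpolation=2)[200:])"
```

```text
clock: 7.3
eef_pos: [558.2, -356.9, 178.7]
tool_rot: [1.787, 1.557, -0.582]
force: [-0.0, -0.4, -0.8]
width: 31.1
t7.30 p [ 558.2 -356.9  178.7] q [ 0.41  0.71  0.19  1.56 -0.16  0.87 -1.7 ] w31.1 F [-0.  -0.4 -0.8] jawaz -135.7 tilt 0.79
  rotvec [-0.    -0.003 -0.013]  shift now [ 8.7 -1.6  2.6]  shift after rot [ 8.7 -1.5  2.6] dist 9
```

View pics/w7.png

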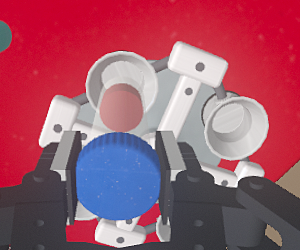

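View pics/s7.png

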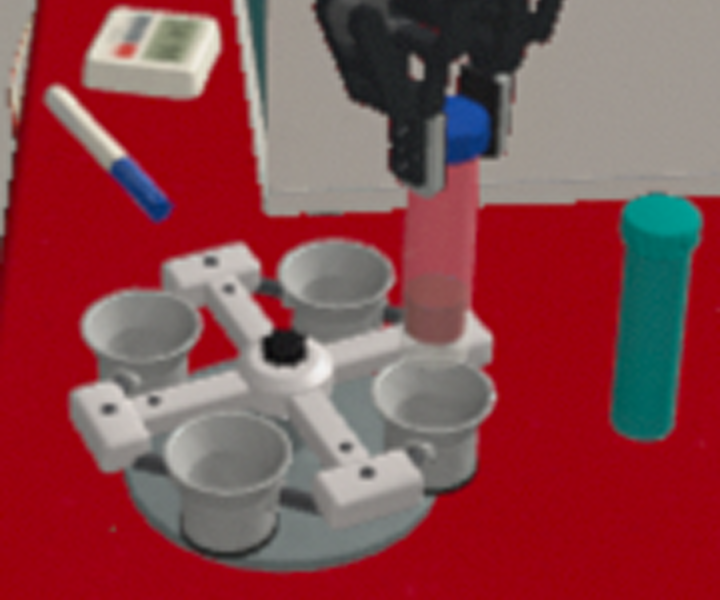

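```bash
python3 -c "
from h import *
S=camera_params('side')
f=lambda p:((proj(S,p)-[250,180])*4-[0,200]).round(0)
print('foot pred',f((558.2,-356.9,81.7)),'rim pred',f((555.2,-357.5,61)))
for z,uv in((81.7,(437,340)),(61,(434,395))):
  print(onz(S,250+uv[0]/4,180+(200+uv[1])/4,z).round(1))
T=camera_params('top')
im=get_image('top');cv2.imwrite('pics/t7.png',cv2.resize(im[170:300,390:520],None,fx=4,fy=4,interpolation=2))
"
```

```text
foot pred [437. 346.] rim pred [428. 387.]
[ 558.6 -352.9   81.7]
[ 557.4 -363.1   61. ]
```

View pics/t7.png

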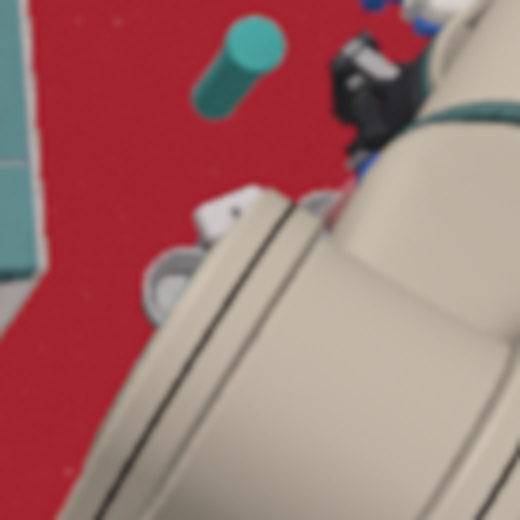

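```bash
python3 -c "
from h import *
S=camera_params('side')
P=np.array([onz(S,250+u/4-.4,180+(200+v)/4-.4,61)[:2] for u,v in((433,391),(335,273),(141,323),(228,449))])
print(P.round(1),P.mean(0).round(1)); d=P[0]-P[2];print(np.degrees(np.arctan2(d[1],d[0])),np.hypot(*d)); d=P[1]-P[3];print(np.degrees(np.arctan2(d[1],d[0])),np.hypot(*d))
go(557,-359,170)
"
```

```text
[[ 556.6 -359.4]
 [ 518.5 -274.9]
 [ 433.2 -311.4]
 [ 471.2 -396.2]] [ 494.9 -335.5]
-21.284693361397885 132.361603862309
68.67594648702787 130.20969855846766
t7.45 p [ 558.1 -356.7  178.6] q [ 0.41  0.71  0.19  1.56 -0.16  0.87 -1.7 ] w30.7 F [-0.6  0.7 -1.6] jawaz -135.7 tilt 0.78
  rotvec [-0.    -0.003 -0.013]  shift now [8.6 0.8 2.4]  shift after rot [8.6 0.9 2.4] dist 9
```

```bash
python3 -m handwheel '-1 6 -0.5 2.3 0 -0.003 -0.013; -1 4 0 0 0 0 0; -1 0 0 0 0 0 0'; python3 -c "
from h import *
go(555.8,-358,158)"
```

```text
clock: 7.75
eef_pos: [556.8, -358.5, 169.5]
tool_rot: [1.891, 1.569, -0.478]
force: [-0.3, -0.5, 0.2]
width: 30.4
t7.75 p [ 556.8 -358.5  169.5] q [ 0.42  0.73  0.19  1.55 -0.17  0.87 -1.7 ] w30.4 F [-0.3 -0.5  0.2] jawaz -135.7 tilt 0.10
  rotvec [-0.    -0.001 -0.002]  shift now [11.5 -1.1  0.4]  shift after rot [11.5 -1.   0.3] dist 12
```

```bash
python3 -m handwheel '-1 8 -1 0 0 0 0; -1 8 0 0 0 0 -0.004; -1 6 0 0 0 0 -0.003; -1 0 0 0 0 0 0'; python3 -c "
from h import *
go(555.8,-358,144)"
```

```text
clock: 8.15
eef_pos: [556.2, -357.7, 145.2]
tool_rot: [-1.704, 1.565, 2.21]
force: [1.0, 0.4, -1.8]
width: 30.8
t8.15 p [ 556.2 -357.7  145.2] q [ 0.42  0.76  0.18  1.57 -0.17  0.84 -1.69] w30.8 F [ 1.   0.4 -1.8] jawaz -135.7 tilt 0.34
  rotvec [ 0.    -0.001  0.006]  shift now [ 1.2 -0.1  0.5]  shift after rot [ 1.2 -0.1  0.5] dist 1
```

```bash
python3 -m handwheel '-1 5 0 0.3 0 0 0.004; -1 5 0 0 0 0 0; -1 4 0 0 0 0 0; -1 0 0 0 0 0 0'; python3 -c "
from h import *
go(555.8,-358,124)
cv2.imwrite('pics/s8.png',cv2.resize(get_image('side')[180:380,250:430],None,fx=4,fy=4,interpolation=2)[200:])"
```

```text
clock: 8.55
eef_pos: [557.0, -358.3, 130.7]
tool_rot: [2.856, 1.569, 0.487]
force: [0.5, 0.3, -0.4]
width: 30.4
t8.55 p [ 557.  -358.3  130.7] q [ 0.43  0.77  0.18  1.58 -0.18  0.8  -1.69] w30.4 F [ 0.5  0.3 -0.4] jawaz -135.7 tilt 0.09
  rotvec [-0.    -0.001 -0.   ]  shift now [ 6.7 -1.   0.6]  shift after rot [ 6.7 -1.   0.6] dist 7
```

View pics/s8.png

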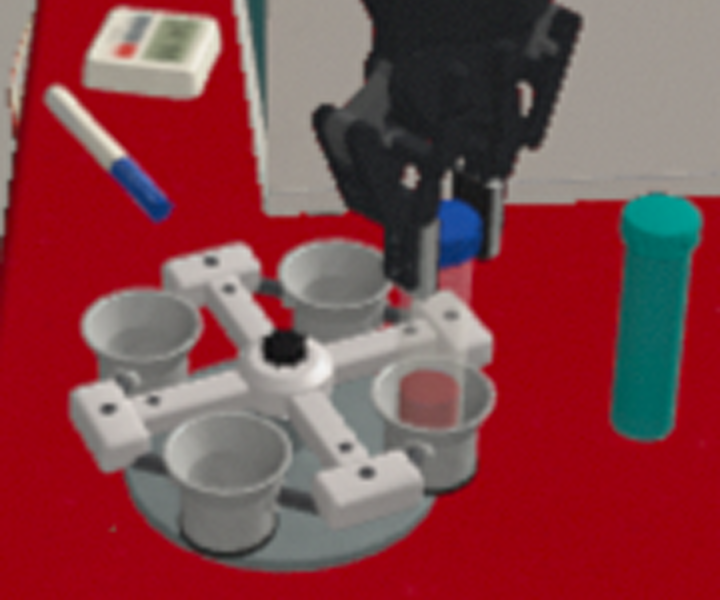

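The foot has entered the bucket without force. I'll lower it to the floor.

```bash
python3 -m handwheel '-1 3 -0.5 0.3 0 0 0; -1 3 0 0 0 0 0; -1 2 0 0 0 0 0; -1 0 0 0 0 0 0'; python3 -c "
from h import *
go(555.8,-358,124)"
```

```text
clock: 9.0
eef_pos: [557.8, -359.5, 124.6]
tool_rot: [1.99, 1.565, -0.379]
force: [-0.4, 0.7, -0.8]
width: 30.8
t9.00 p [ 557.8 -359.5  124.6] q [ 0.43  0.78  0.18  1.58 -0.18  0.79 -1.69] w30.8 F [-0.4  0.7 -0.8] jawaz -135.7 tilt 0.31
  rotvec [-0.    -0.002 -0.005]  shift now [ 0.6 -2.5  0.4]  shift after rot [ 0.6 -2.5  0.4] dist 3
```

```bash
python3 -m handwheel '-1 1.5 -1.5 0 0 -0.002 -0.005; -1 1.5 0 0 0 0 0; -1 0 0 0 0 0 0';python3 -m handwheel '-1 1.5 0 0 0 0 0; -1 0 0 0 0 0 0'; python3 -c "
from h import *
go(555.8,-358,124)"
```

```text
clock: 9.3
eef_pos: [558.3, -360.4, 124.7]
tool_rot: [1.735, 1.565, -0.635]
force: [-0.7, 1.0, 0.3]
width: 30.7
clock: 9.5
eef_pos: [558.9, -361.0, 124.5]
tool_rot: [1.73, 1.563, -0.64]
force: [0.3, 0.2, 0.8]
width: 30.8
t9.50 p [ 558.9 -361.   124.5] q [ 0.43  0.78  0.18  1.58 -0.18  0.79 -1.69] w30.8 F [0.3 0.2 0.8] jawaz -135.8 tilt 0.44
  rotvec [-0.    -0.001 -0.008]  shift now [ 0.5 -4.3  0.1]  shift after rot [ 0.5 -4.3  0.1] dist 4
```

```bash
python3 -m handwheel '-0.1 0 0 0 0 0 0; 0 0 0 0 0 0 0; 0.3 0 0 0 0 0 0; 0.5 0 0 0 0 0 0; 0.5 0 0 0 0 0 0'; python3 -c "
from h import *
go(555.8,-358,124)
cv2.imwrite('pics/w9.png',get_image('wrist'))"
```

```text
clock: 10.0
eef_pos: [557.7, -360.1, 122.6]
tool_rot: [1.607, 1.567, -0.762]
force: [-0.1, 0.2, -0.4]
width: 64.3
t10.00 p [ 557.7 -360.1  122.6] q [ 0.43  0.79  0.18  1.58 -0.18  0.78 -1.69] w64.3 F [-0.1  0.2 -0.4] jawaz -135.7 tilt 0.23
  rotvec [-0.    -0.    -0.004]  shift now [-1.4 -2.8 -0.2]  shift after rot [-1.4 -2.8 -0.2] dist 3
```

View pics/w9.png

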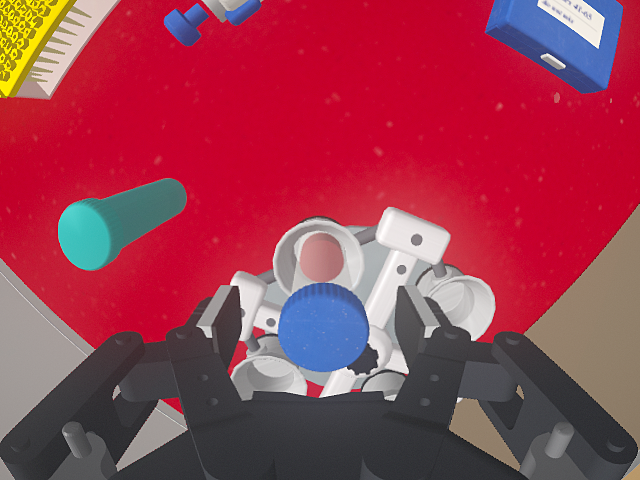

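Tube A is seated and released, with cap (323,326) and foot (322,258) inside bucket a. Now I'll rise, turn the jaws, and cross over to B.

```bash
python3 -m handwheel '0.6 -15 0 0 0 0 0; 0.7 -30 0 0 0 0 0; 1 -45 0 0 0 0 0; 1 -45 0 0 0 0 0; 1 -40 0 0 -0.13 0 0; 1 0 0 0 -0.14 0 0; 1 0 0 0 -0.14 0 0; 1 0 0 0 -0.14 0 0; 1 0 0 0 -0.14 0 0; 1 0 0 0 -0.1 0 0'; python3 -c "
from h import *
go(430,-150,300,-90)
im=get_image('wrist');cv2.imwrite('pics/w10.png',im)"
```

```text
clock: 11.05
eef_pos: [557.4, -361.0, 317.7]
tool_rot: [0.762, 1.555, -0.788]
force: [0.1, 0.2, 0.1]
width: 85.4
t11.05 p [ 557.4 -361.   317.7] q [ 0.53  0.58  0.01  1.38 -0.    1.17 -1.02] w85.4 F [0.1 0.2 0.1] jawaz -88.8 tilt 0.90
  rotvec [ 0.021  0.011 -0.011]  shift now [  14.  -123.1 -213.8]  shift after rot [  17.7 -127.4 -211. ] dist 247
```

View pics/w10.png

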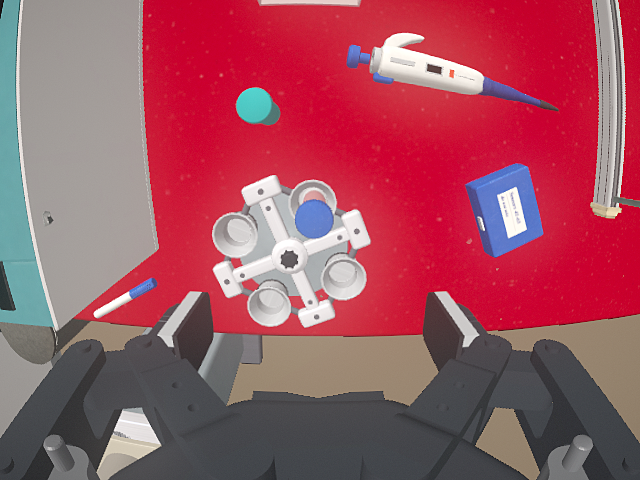

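```bash
python3 -m handwheel '1 0 -28 -40 0.01 0.011 -0.011; 1 0 -28 -40 0 0 0; 1 0 -28 -40 0 0 0; 1 0 -25 -43 0 0 0; 1 0 -18 -46 0 0 0; 1 0 0 -49 0 0 0; 1 0 0 -49 0 0 0'; python3 -c "
from h import *
go(437,387,220,-90)"
```

```text
clock: 11.8
eef_pos: [423.3, -56.7, 319.6]
tool_rot: [0.769, 1.56, -0.82]
force: [1.0, 0.7, -0.1]
width: 85.5
t11.80 p [423.3 -56.7 319.6] q [ 0.13  0.2  -0.08  1.99  0.03  0.94 -1.56] w85.5 F [ 1.   0.7 -0.1] jawaz -91.1 tilt 0.62
  rotvec [-0.019  0.008 -0.007]  shift now [  96.2    4.5 -444.6]  shift after rot [  99.6   13.7 -443.7] dist 455
```

```bash
python3 -m handwheel '1 0 2 -49 -0.019 0.008 -0.007; 1 0 2 -49 0 0 0; 1 0 2 -49 0 0 0; 1 0 2 -49 0 0 0; 1 0 2 -49 0 0 0; 1 0 2 -49 0 0 0; 1 0 2 -45 0 0 0; 1 0 0 -30 0 0 0; 1 0 0 0 0 0 0'; python3 -c "
from h import *
go(437,387,220,-90)
im=get_image('wrist');cv2.imwrite('pics/w11.png',im)"
```

```text
clock: 12.7
eef_pos: [438.7, 329.6, 329.4]
tool_rot: [2.012, 1.554, 0.426]
force: [-0.2, -0.3, -0.8]
width: 85.4
t12.70 p [438.7 329.6 329.4] q [-0.52  0.39 -0.26  1.69  0.12  1.06 -2.4 ] w85.4 F [-0.2 -0.3 -0.8] jawaz -90.9 tilt 0.99
  rotvec [-0.015 -0.007 -0.016]  shift now [109.7  -4.3 -56.6]  shift after rot [109.4  -1.7 -57.4] dist 124
```

View pics/w11.png

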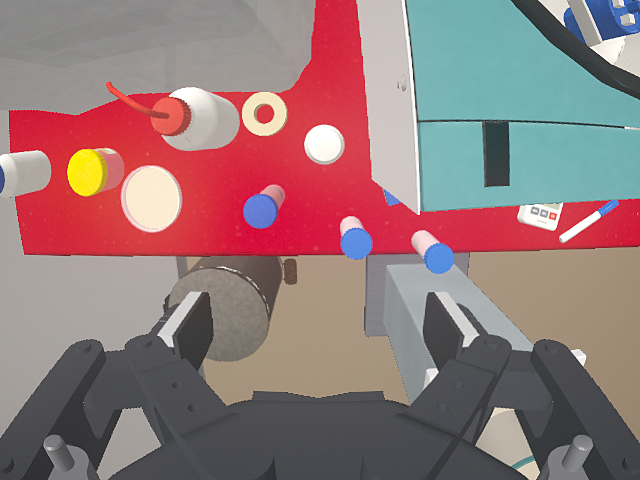

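Wrist view: B's cap is at (262,211), C's at (356,243), D's at (438,259), and the white bottle is at (324,144).

```bash
python3 -c "
from cap import *
W=camera_params('wrist');im=cv2.imread('pics/w11.png');T=camera_params('top')
for z in(112,84): cap(im,W,z)
print('bottle',onz(W,324,144,84,True).round(0)); print('wash top',[onz(W,171,117,z,True).round(0) for z in(100,150,200)],[onz(T,117,218,z).round(0) for z in (100,150,200)])
"
```

```text
cap [613.7  17.3] [ 585    0   55   41 1451] [682.  -32.6 112. ]
cap [572.3  24.3] [564   8  22  36 307] [654.6  41.  112. ]
cap [259.9 210.8] [244 194  33  34 868] [439.8 386.  112. ]
cap [356.2 243.1] [341 228  31  31 741] [405.8 292.4 112. ]
cap [438.7 258.2] [424 243  30  31 697] [388.1 206.  112. ]
cap [613.7  17.3] [ 585    0   55   41 1451] [696.1 -61.2  84. ]
cap [572.3  24.3] [564   8  22  36 307] [666.4  18.3  84. ]
cap [259.9 210.8] [244 194  33  34 868] [434.5 390.7  84. ]
cap [356.2 243.1] [341 228  31  31 741] [397.9 289.7  84. ]
cap [438.7 258.2] [424 243  30  31 697] [378.8 196.4  84. ]
bottle [502. 323.  84.]
wash top [array([538., 478., 100.]), array([533., 457., 150.]), array([529., 436., 200.])] [array([546., 478., 100.]), array([533., 459., 150.]), array([521., 440., 200.])]
```

```bash
python3 -m handwheel '1 20 -2 -30 -0.01 -0.007 -0.016; 1 30 0 -30 0 0 0; 1 30 0 0 0 0 0; 1 25 0 0 0 0 0; 1 0 0 0 0 0 0'; python3 -c "
from h import *
go(438.5,387,95,-91)"
```

```text
clock: 13.25
eef_pos: [443.4, 381.1, 225.5]
tool_rot: [0.98, 1.561, -0.615]
force: [0.2, -0.6, 0.6]
width: 85.8
t13.25 p [443.4 381.1 225.5] q [-0.61  0.56 -0.23  1.72  0.17  0.89 -2.52] w85.8 F [ 0.2 -0.6  0.6] jawaz -91.4 tilt 0.54
  rotvec [-0.006  0.005 -0.008]  shift now [130.4  -6.1  -6.5]  shift after rot [130.5  -5.   -5.8] dist 131
```

```bash
python3 -m handwheel '1 25 -5 -6 0 0.005 -0.008; 1 35 0 0 0 0 0; 1 25 0 0 0 0 0; 1 0 0 0 0 0 0'; python3 -c "
from h import *
go(438.5,387,95,-91)
im=get_image('wrist');cv2.imwrite('pics/w12.png',im)"
```

```text
clock: 13.65
eef_pos: [445.1, 383.0, 145.4]
tool_rot: [1.743, 1.562, 0.137]
force: [0.3, -0.1, -0.3]
width: 85.3
t13.65 p [445.1 383.  145.4] q [-0.63  0.66 -0.21  1.79  0.2   0.71 -2.56] w85.3 F [ 0.3 -0.1 -0.3] jawaz -92.1 tilt 0.53
  rotvec [-0.018 -0.001 -0.009]  shift now [50.3 -7.2 -3.6]  shift after rot [50.4 -6.7 -3.9] dist 51
```

View pics/w12.png

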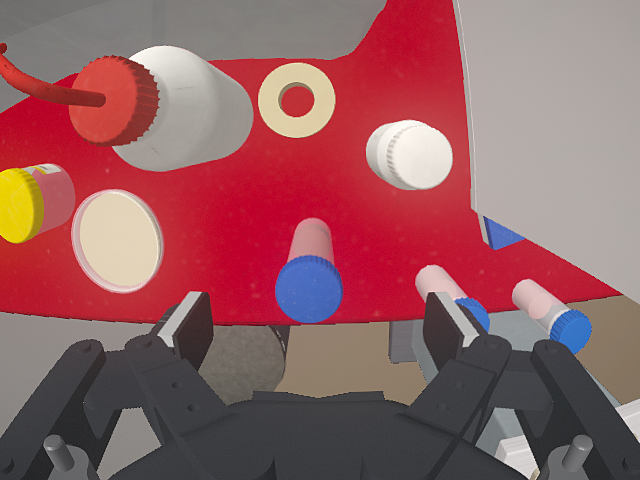

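```bash
python3 -m handwheel '1 10 -7 -4 0 0 -0.009; 1 15 -1 0 0 0 0; 1 15 -1 0 0 0 0; 1 8 0 0 0 0 0; 1 0 0 0 0 0 0'; python3 -c "
from h import *
go(438.5,387,95,-91)
im=get_image('wrist');cv2.imwrite('pics/w13.png',im)"
```

```text
clock: 14.2
eef_pos: [441.8, 392.1, 106.4]
tool_rot: [2.427, 1.552, 0.816]
force: [-0.2, 0.2, -0.2]
width: 85.7
t14.20 p [441.8 392.1 106.4] q [-0.65  0.71 -0.19  1.82  0.22  0.61 -2.59] w85.7 F [-0.2  0.2 -0.2] jawaz -92.3 tilt 1.07
  rotvec [-0.023 -0.014 -0.012]  shift now [11.3 -3.2  5.4]  shift after rot [11.4 -3.2  5.2] dist 13
```

View pics/w13.png

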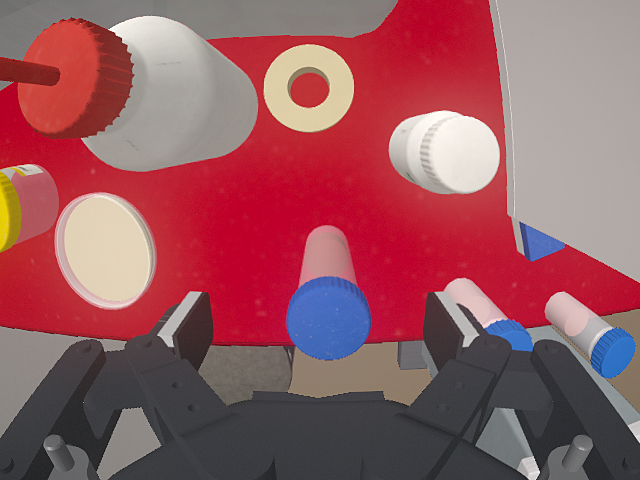

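```bash
python3 -m handwheel '0.5 5 -2 4.5 0 -0.014 -0.012; 0.4 6 0 0 0 0 0; 0.3 0 0 0 0 0 0; 0.3 0 0 0 0 0 0'; python3 -c "
from h import *
go(438.5,387,95,-91)
im=get_image('wrist');cv2.imwrite('pics/w14.png',im[180:400,150:500])"
```

```text
clock: 14.65
eef_pos: [441.0, 388.7, 97.2]
tool_rot: [2.317, 1.568, 0.705]
force: [-0.1, 0.0, -0.2]
width: 55.8
t14.65 p [441.  388.7  97.2] q [-0.65  0.73 -0.19  1.81  0.22  0.61 -2.58] w55.8 F [-0.1  0.  -0.2] jawaz -92.3 tilt 0.19
  rotvec [-0.023 -0.002 -0.002]  shift now [ 2.2 -2.4  1.8]  shift after rot [ 2.2 -2.5  1.7] dist 4
```

View pics/w14.png

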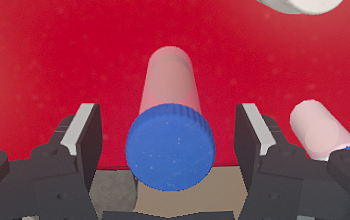

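```bash
python3 -m handwheel '0 0 0 0.5 0 -0.002 -0.002; -1 0 0 0 0 0 0; -1 0 0 0 0 0 0; -1 0 0 0 0 0 0; -1 0 0 0 0 0 0';python3 -c "
from h import *
go(438.5,387,95,-91)"; python3 -m handwheel '-1 -15 0 0 0 0 0; -1 -20 0 0 0 0 0;-1 0 0 0 0 0 0'; python3 -c "
from h import *
go(438.5,387,95,-91)
im=get_image('wrist');cv2.imwrite('pics/w15.png',im[180:400,150:500])"
```

```text
clock: 15.2
eef_pos: [441.1, 388.3, 97.8]
tool_rot: [2.069, 1.57, 0.457]
force: [-1.5, 0.0, -1.3]
width: 30.7
t15.20 p [441.1 388.3  97.8] q [-0.65  0.73 -0.19  1.81  0.22  0.62 -2.58] w30.7 F [-1.5  0.  -1.3] jawaz -92.3 tilt 0.04
  rotvec [-0.023 -0.    -0.001]  shift now [ 2.8 -2.6  1.4]  shift after rot [ 2.8 -2.6  1.3] dist 4
clock: 15.5
eef_pos: [440.4, 387.8, 132.6]
tool_rot: [-0.755, 1.569, -2.366]
force: [0.7, 0.3, -0.7]
width: 30.6
t15.50 p [440.4 387.8 132.6] q [-0.64  0.68 -0.21  1.79  0.2   0.69 -2.57] w30.6 F [ 0.7  0.3 -0.7] jawaz -92.3 tilt 0.09
  rotvec [-0.023  0.001  0.001]  shift now [37.6 -1.8  0.9]  shift after rot [37.6 -1.9  0.9] dist 38
```

View pics/w15.png

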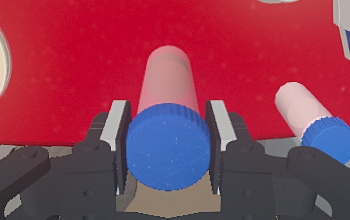

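```bash
python3 -m handwheel '-1 -40 0 0 0 0 0; -1 -45 0 0 0 0 0; -1 -45 0 0 0 0 0; -1 -45 0 0 0 0 0; -1 -30 0 20 0 0 0; -1 0 0 40 0 0 0; -1 0 0 45 0 0 0; -1 0 0 45 0 0 0; -1 0 0 45 0 0 0; -1 0 0 45 0 0 0'; python3 -c "
from h import *
go(432,-309,300,-90)"
```

```text
clock: 16.55
eef_pos: [428.2, 145.8, 335.3]
tool_rot: [-1.035, 1.555, -2.633]
force: [1.9, -0.3, -0.0]
width: 30.9
t16.55 p [428.2 145.8 335.3] q [-0.22  0.25 -0.21  1.88  0.06  1.03 -2.06] w30.9 F [ 1.9 -0.3 -0. ] jawaz -91.6 tilt 0.92
  rotvec [-0.027  0.008  0.014]  shift now [ 38.8  16.7 454.2]  shift after rot [ 35.3   3.8 454.8] dist 456
```

```bash
python3 -m handwheel '-1 0 0 45 -0.027 0.008 0.014; -1 0 0 48 0 0 0; -1 0 0 48 0 0 0; -1 0 1 48 0 0 0; -1 0 1 48 0 0 0; -1 0 1 48 0 0 0; -1 0 0 48 0 0 0; -1 0 0 40 0 0 0; -1 0 0 25 0 0 0; -1 0 0 0 0 0 0'; python3 -c "
from h import *
go(432,-309,300,-90)"
```

```text
clock: 17.55
eef_pos: [421.9, -276.1, 327.0]
tool_rot: [-1.291, 1.56, -2.872]
force: [-0.4, -0.1, -0.9]
width: 30.6
t17.55 p [ 421.9 -276.1  327. ] q [ 0.49  0.33  0.04  1.79 -0.    1.04 -1.05] w30.6 F [-0.4 -0.1 -0.9] jawaz -90.6 tilt 0.63
  rotvec [-0.01   0.003  0.011]  shift now [27.  10.8 32.7]  shift after rot [27.  10.1 32.9] dist 44
```

```bash
python3 -m handwheel '-1 30 10 33 0 0.003 0.011; -1 40 0 0 0 0 0; -1 30 0 0 0 0 0; -1 0 0 0 0 0 0'; python3 -c "
from h import *
go(433.5,-309.5,190,-90)
im=get_image('wrist');cv2.imwrite('pics/w16.png',im[100:420,100:520])
cv2.imwrite('pics/s16.png',cv2.resize(get_image('side')[180:380,250:430],None,fx=4,fy=4,interpolation=2)[200:])"
```

```text
clock: 17.95
eef_pos: [432.0, -308.2, 221.9]
tool_rot: [2.961, 1.569, 1.381]
force: [-0.8, -0.8, -2.0]
width: 30.8
t17.95 p [ 432.  -308.2  221.9] q [ 0.54  0.48  0.03  1.87 -0.02  0.79 -0.99] w30.8 F [-0.8 -0.8 -2. ] jawaz -90.5 tilt 0.12
  rotvec [-0.01  -0.002 -0.   ]  shift now [31.9  1.5  1.3]  shift after rot [31.9  1.5  1.3] dist 32
```

View pics/w16.png

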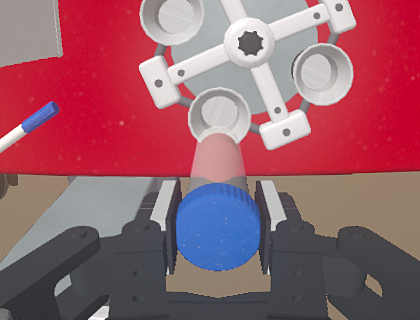

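View pics/s16.png

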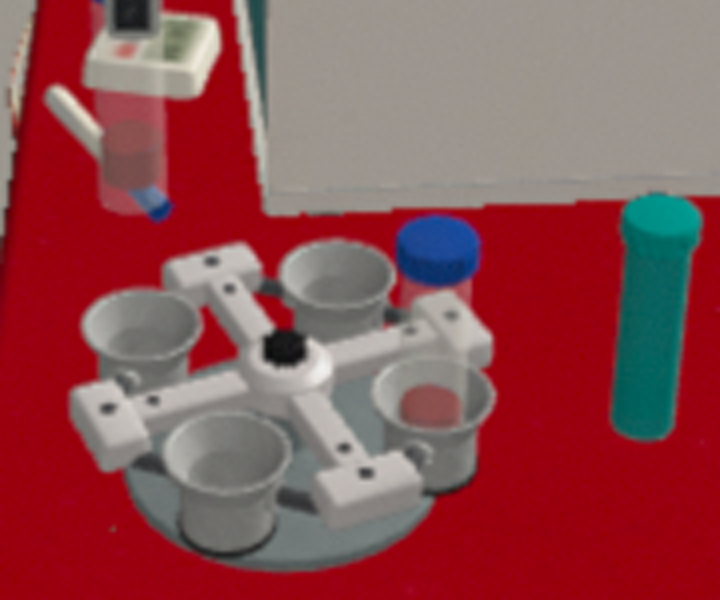

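```bash
python3 -m handwheel '-1 20 1 1 0 0 0; -1 20 0 0 0 0 0; -1 8 0 0 0 0 0; -1 0 0 0 0 0 0'; python3 -c "
from h import *
go(433.5,-309.5,145,-90)
S=camera_params('side');s=state()['eef_pos']
print(((proj(S,s-[0,0,97.8])-[250,180])*4-[0,200]).round(0))
cv2.imwrite('pics/s17.png',cv2.resize(get_image('side')[180:380,250:430],None,fx=4,fy=4,interpolation=2)[200:])"
```

```text
clock: 18.45
eef_pos: [441.5, -310.8, 183.8]
tool_rot: [1.176, 1.551, -0.4]
force: [0.3, -0.1, -0.3]
width: 30.6
t18.45 p [ 441.5 -310.8  183.8] q [ 0.54  0.54  0.03  1.9  -0.03  0.68 -0.99] w30.6 F [ 0.3 -0.1 -0.3] jawaz -90.3 tilt 1.14
  rotvec [-0.005  0.008 -0.018]  shift now [38.7 -8.7 -1.5]  shift after rot [38.8 -8.  -1.3] dist 40
[158. 273.]
```

View pics/s17.png

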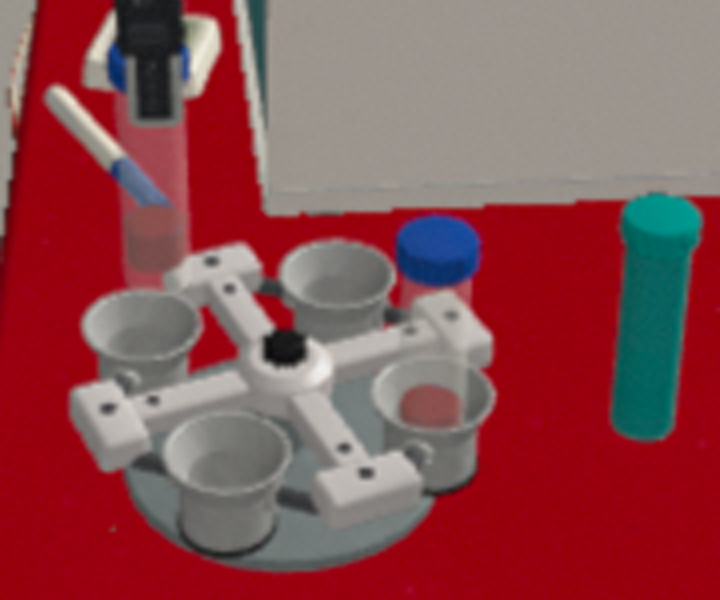

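```bash
python3 -m handwheel '-1 6 -8 -1.3 0 0.008 -0.018; -1 8 0 0 0 0 -0.003; -1 0 0 0 0 0 0'; python3 -c "
from h import *
go(433.5,-309.5,145,-90)"
```

```text
clock: 18.8
eef_pos: [435.0, -310.4, 172.3]
tool_rot: [0.427, 1.568, -1.148]
force: [-0.6, 0.0, -0.7]
width: 30.3
t18.80 p [ 435.  -310.4  172.3] q [ 0.55  0.55  0.03  1.91 -0.02  0.67 -0.99] w30.3 F [-0.6  0.  -0.7] jawaz -90.3 tilt 0.15
  rotvec [-0.005  0.002 -0.001]  shift now [27.3 -1.5 -0.9]  shift after rot [27.3 -1.5 -0.9] dist 27
```

```bash
python3 -m handwheel '-1 7 -2 -0.9 0 0.002 -0.003; -1 8 -1 0 0 0 -0.004; -1 7 -0.5 0 0 0 -0.003; -1 0 0 0 0 0 0'; python3 -c "
from h import *
go(433.5,-309.5,145,-90)"
```

```text
clock: 19.2
eef_pos: [431.4, -309.6, 148.5]
tool_rot: [-1.522, 1.562, -3.098]
force: [0.6, 0.6, -0.2]
width: 31.0
t19.20 p [ 431.4 -309.6  148.5] q [ 0.54  0.59  0.03  1.93 -0.02  0.63 -0.99] w31.0 F [ 0.6  0.6 -0.2] jawaz -90.3 tilt 0.52
  rotvec [-0.005  0.     0.009]  shift now [ 3.5  2.1 -0.2]  shift after rot [ 3.5  2.1 -0.1] dist 4
```

```bash
python3 -m handwheel '-1 4 2.3 0 0 0 0.007; -1 0 0 0 0 0 0'; python3 -c "
from h import *
go(433.5,-309.5,145,-90)
cv2.imwrite('pics/s18.png',cv2.resize(get_image('side')[180:380,250:430],None,fx=4,fy=4,interpolation=2)[200:])"
```

```text
clock: 19.4
eef_pos: [434.0, -309.6, 143.8]
tool_rot: [-1.428, 1.569, -3.004]
force: [-0.5, 0.3, -0.9]
width: 30.5
t19.40 p [ 434.  -309.6  143.8] q [ 0.55  0.6   0.03  1.94 -0.03  0.61 -0.98] w30.5 F [-0.5  0.3 -0.9] jawaz -90.3 tilt 0.10
  rotvec [-0.005  0.     0.002]  shift now [-1.2 -0.5 -0.1]  shift after rot [-1.2 -0.5 -0.1] dist 1
```

View pics/s18.png

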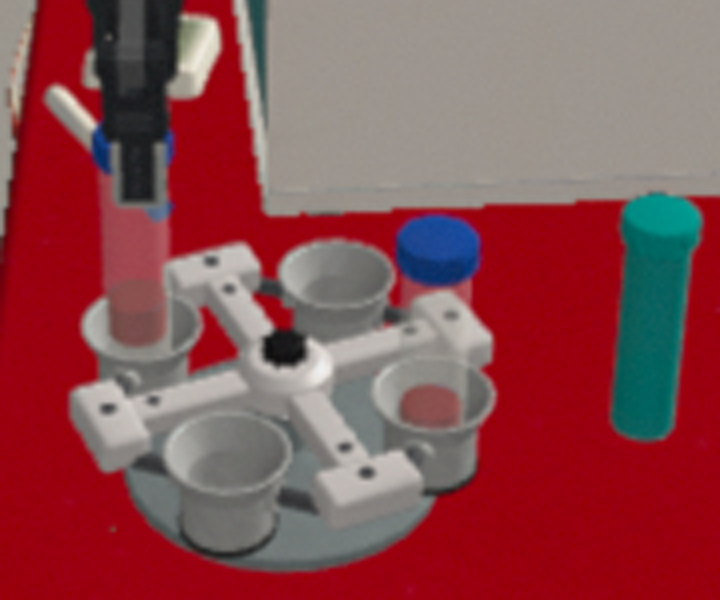

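```bash
python3 -m handwheel '-1 4 0.8 0 0 0 0.001; -1 5 -0.5 0 0 0 -0.002; -1 4 -0.3 0 0 0 -0.002; -1 0 0 0 0 0 0'; python3 -c "
from h import *
go(434,-309.5,125,-90)"
```

```text
clock: 19.85
eef_pos: [434.0, -309.9, 130.3]
tool_rot: [-1.392, 1.566, -2.968]
force: [-0.4, 0.2, -1.0]
width: 30.9
t19.85 p [ 434.  -309.9  130.3] q [ 0.55  0.62  0.03  1.94 -0.02  0.58 -0.99] w30.9 F [-0.4  0.2 -1. ] jawaz -90.3 tilt 0.26
  rotvec [-0.005  0.001  0.004]  shift now [ 5.3 -0.  -0.4]  shift after rot [ 5.3 -0.  -0.4] dist 5
```

```bash
python3 -m handwheel '-1 3 -0.3 0 0 0 0.003; -1 2.5 -0.3 0 0 0 0; -1 0 0 0 0 0 0';python3 -m handwheel '-1 2 0 0 0 0 0; -1 0 0 0 0 0 0'; python3 -m handwheel '-1 2 0 0 0 0 0; -1 0 0 0 0 0 0'; python3 -c "
from h import *
go(434,-309.5,125,-90)"
```

```text
clock: 20.15
eef_pos: [434.0, -310.2, 124.7]
tool_rot: [0.028, 1.569, -1.547]
force: [0.7, -0.2, 1.7]
width: 30.9
clock: 20.35
eef_pos: [435.5, -311.0, 125.2]
tool_rot: [0.811, 1.566, -0.764]
force: [0.6, 0.4, -0.2]
width: 30.8
clock: 20.55
eef_pos: [436.6, -311.7, 124.8]
tool_rot: [0.899, 1.562, -0.676]
force: [-0.7, 1.2, -1.1]
width: 30.9
t20.55 p [ 436.6 -311.7  124.8] q [ 0.55  0.63  0.03  1.95 -0.03  0.56 -0.98] w30.9 F [-0.7  1.2 -1.1] jawaz -90.3 tilt 0.48
  rotvec [-0.005  0.005 -0.007]  shift now [-0.2 -2.6 -2.2]  shift after rot [-0.2 -2.6 -2.2] dist 3
```

It has stopped at z = 124.8, so the foot is at 27 mm, on the bucket floor. Releasing.

```bash
python3 -m handwheel '-0.1 0 -1 -1 0 0.003 -0.005; 0 0 0 0 0 0 0; 0.3 0 0 0 0 0 0; 0.4 0 0 0 0 0 0; 0.4 0 0 0 0 0 0'; python3 -c "
from h import *
go(434,-309.5,125,-90)
cv2.imwrite('pics/w19.png',get_image('wrist'))"
```

```text
clock: 21.05
eef_pos: [434.6, -310.3, 123.6]
tool_rot: [-0.774, 1.569, -2.35]
force: [0.5, -0.1, 0.1]
width: 59.8
t21.05 p [ 434.6 -310.3  123.6] q [ 0.55  0.63  0.03  1.95 -0.03  0.56 -0.98] w59.8 F [ 0.5 -0.1  0.1] jawaz -90.3 tilt 0.08
  rotvec [-0.005  0.001  0.001]  shift now [-1.4 -0.6 -0.8]  shift after rot [-1.4 -0.6 -0.8] dist 2
```

View pics/w19.png

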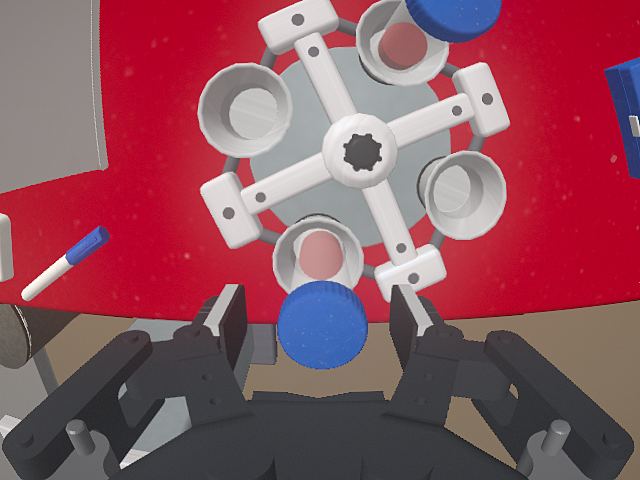

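```bash
python3 -m handwheel '0.6 -15 0 0 0 0 0; 1 -35 0 0 0 0 0; 1 -48 0 0 0 0 0; 1 -48 0 0 0 0 0; 1 -40 0 0 0 0 0; 1 0 0 -40 0 0 0; 1 0 0 -49 0 0 0; 1 0 0 -49 0 0 0; 1 0 0 -49 0 0 0; 1 0 0 -49 0 0 0'; python3 -c "
from h import *
go(396,290,220,-90)"
```

```text
clock: 22.1
eef_pos: [437.0, -75.8, 317.0]
tool_rot: [0.509, 1.565, -1.084]
force: [1.4, 0.2, 0.4]
width: 85.4
t22.10 p [437.  -75.8 317. ] q [ 0.14  0.23 -0.04  1.95  0.02  0.95 -1.51] w85.4 F [1.4 0.2 0.4] jawaz -91.3 tilt 0.32
  rotvec [-0.022  0.005 -0.003]  shift now [  95.1  -49.3 -365.3]  shift after rot [  97.   -41.  -365.8] dist 381
```

```bash
python3 -m handwheel '1 0 0 -49 0 0 0; 1 0 0 -49 0 0 0; 1 0 0 -49 0 0 0; 1 0 -4 -49 0 0 0; 1 0 -4 -49 0 0 0; 1 0 -4 -49 0 0 0; 1 0 -4 -40 0 0 0;1 0 -4 0 0 0 0'; python3 -c "
from h import *
go(396,290,220,-90)"
```

```text
clock: 22.9
eef_pos: [420.4, 273.6, 316.5]
tool_rot: [1.616, 1.564, 0.032]
force: [-0.3, -0.5, -0.0]
width: 85.2
t22.90 p [420.4 273.6 316.5] q [-0.47  0.33 -0.22  1.82  0.09  1.   -2.31] w85.2 F [-0.3 -0.5 -0. ] jawaz -90.8 tilt 0.42
  rotvec [-0.013 -0.    -0.007]  shift now [ 96.3 -25.4 -16.1]  shift after rot [ 96.5 -24.4 -16.4] dist 101
```

```bash
python3 -m handwheel '1 20 -24 -16 0 0 -0.007; 1 30 -5 0 0 0 0; 1 30 -2 0 0 0 0; 1 25 -2 0 0 0 -0.01; 1 0 0 0 0 0 0'; python3 -c "
from cap import *
go(396,290,69,-90)
W=camera_params('wrist');im=get_image('wrist');cv2.imwrite('pics/w20.png',im)
cap(im,W,84,(396,290))"
```

```text
clock: 23.4
eef_pos: [386.5, 290.8, 209.0]
tool_rot: [-1.738, 1.563, 2.964]
force: [-0.6, 0.0, -0.3]
width: 85.4
t23.40 p [386.5 290.8 209. ] q [-0.55  0.44 -0.21  2.    0.13  0.72 -2.42] w85.4 F [-0.6  0.  -0.3] jawaz -90.6 tilt 0.44
  rotvec [-0.01  -0.001  0.008]  shift now [140.   10.6   0.9]  shift after rot [140.    9.5   0.8] dist 140
cap [318.1 215.8] [ 295  193   47   47 1666] [397.2 292.1  84. ]
```

View pics/w20.png

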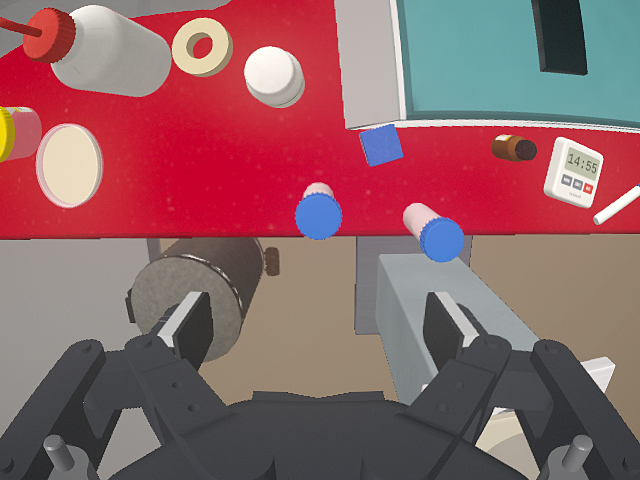

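```bash
python3 -m handwheel '1 15 8 -0.5 0 0 0.006; 1 30 0 0 0 0 -0.005; 1 30 -2 0 0 0 -0.005; 1 25 -2 0 0 0 -0.005; 1 0 0 0 0 0 0'; python3 -c "
from cap import *
go(397.5,291.5,69,-90)
im=get_image('wrist');cv2.imwrite('pics/w21.png',im)"
```

```text
clock: 23.95
eef_pos: [399.2, 295.0, 115.9]
tool_rot: [3.097, 1.559, 1.511]
force: [-0.2, 0.7, -0.2]
width: 85.4
t23.95 p [399.2 295.  115.9] q [-0.57  0.61 -0.17  2.06  0.19  0.48 -2.46] w85.4 F [-0.2  0.7 -0.2] jawaz -90.8 tilt 0.70
  rotvec [-0.014 -0.012 -0.001]  shift now [46.9 -1.7  4.1]  shift after rot [46.9 -1.7  3.5] dist 47
```

View pics/w21.png

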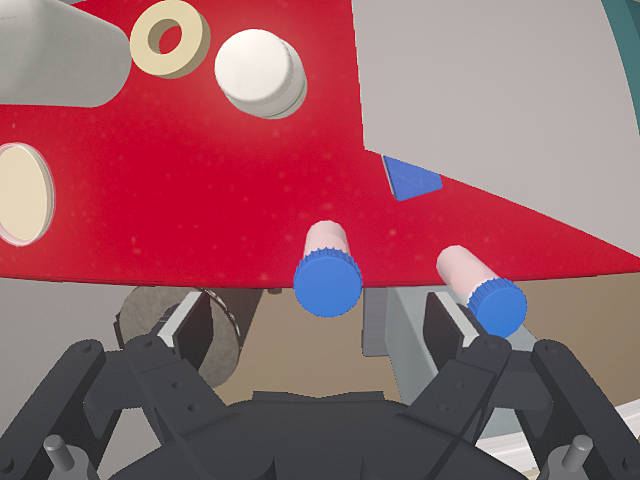

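```bash
python3 -m handwheel '0.7 12 -2 3.5 0 -0.012 -0.003; 0.5 15 -1 0 0 0 -0.003; 0.4 14 -1 0 0 0 -0.003; 0.3 4 0 0 0 0 0; 0.3 0 0 0 0 0 0'; python3 -c "
from cap import *
go(397.5,291.5,69,-90)
im=get_image('wrist');cv2.imwrite('pics/w22.png',im[180:400,150:500])"
```

```text
clock: 24.5
eef_pos: [401.6, 295.2, 77.3]
tool_rot: [2.556, 1.561, 0.969]
force: [0.6, -0.0, 0.1]
width: 55.7
t24.50 p [401.6 295.2  77.3] q [-0.6   0.68 -0.13  2.07  0.21  0.39 -2.48] w55.7 F [ 0.6 -0.   0.1] jawaz -90.9 tilt 0.58
  rotvec [-0.016 -0.008 -0.006]  shift now [ 8.3 -4.   3.8]  shift after rot [ 8.3 -4.1  3.7] dist 10
```

View pics/w22.png

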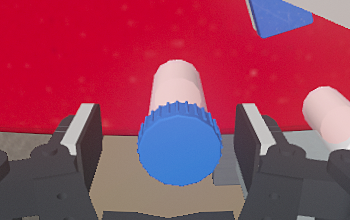

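```bash
python3 -m handwheel '0.3 4 -3 3.8 0 -0.008 -0.006; 0.3 4 -0.5 0 0 0 0; 0.3 0 0 0 0 0 0'; python3 -c "
from cap import *
go(397.5,291.5,69,-90)
im=get_image('wrist');cv2.imwrite('pics/w23.png',im[180:400,150:500])"
```

```text
clock: 24.85
eef_pos: [398.9, 292.0, 70.8]
tool_rot: [2.313, 1.568, 0.726]
force: [-0.4, 0.4, 0.2]
width: 55.5
t24.85 p [398.9 292.   70.8] q [-0.6   0.69 -0.13  2.08  0.22  0.38 -2.49] w55.5 F [-0.4  0.4  0.2] jawaz -90.9 tilt 0.17
  rotvec [-0.016 -0.002 -0.002]  shift now [ 1.8 -1.4  0.5]  shift after rot [ 1.8 -1.4  0.5] dist 2
```

View pics/w23.png

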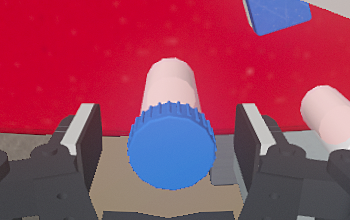

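```bash
python3 -m handwheel '0 0 -0.5 1.5 0 -0.002 -0.002; -1 0 0 0 0 0 0; -1 0 0 0 0 0 0; -1 0 0 0 0 0 0; -1 0 0 0 0 0 0';python3 -c "
from h import *
go(397.5,291.5,69,-90)"; python3 -m handwheel '-1 -15 0 0 0 0 0; -1 -20 0 0 0 0 0;-1 0 0 0 0 0 0'; python3 -c "
from h import *
go(397.5,291.5,69,-90)
im=get_image('wrist');cv2.imwrite('pics/w24.png',im[180:400,150:500])"
```

```text
clock: 25.4
eef_pos: [398.8, 290.5, 71.5]
tool_rot: [1.958, 1.57, 0.37]
force: [-0.7, -0.1, -0.4]
width: 31.1
t25.40 p [398.8 290.5  71.5] q [-0.6   0.69 -0.13  2.08  0.22  0.38 -2.49] w31.1 F [-0.7 -0.1 -0.4] jawaz -90.9 tilt 0.06
  rotvec [-0.016 -0.    -0.001]  shift now [ 2.5 -1.3 -1. ]  shift after rot [ 2.5 -1.3 -1. ] dist 3
clock: 25.7
eef_pos: [398.2, 290.2, 106.6]
tool_rot: [-0.778, 1.57, -2.365]
force: [0.1, -0.1, -0.5]
width: 31.1
t25.70 p [398.2 290.2 106.6] q [-0.58  0.62 -0.15  2.06  0.2   0.47 -2.47] w31.1 F [ 0.1 -0.1 -0.5] jawaz -90.9 tilt 0.07
  rotvec [-0.016  0.001  0.001]  shift now [37.6 -0.6 -1.3]  shift after rot [37.6 -0.7 -1.3] dist 38
```

View pics/w24.png

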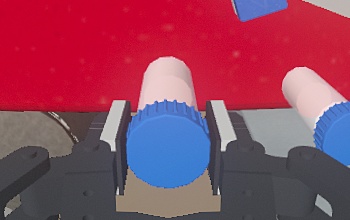

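```bash
python3 -m handwheel '-1 -40 0 0 0 0 0; -1 -47 0 0 0 0 0; -1 -47 0 0 0 0 0; -1 -47 5 0 0 0 0; -1 -35 10 20 0 0 0; -1 0 10 40 0 0 0; -1 0 10 46 0 0 0; -1 0 5 46 0 0 0; -1 0 0 46 0 0 0; -1 0 0 46 0 0 0'; python3 -c "
from h import *
go(470.5,-395,280,-90)"
```

```text
clock: 26.75
eef_pos: [436.0, 44.5, 322.8]
tool_rot: [-1.155, 1.56, -2.726]
force: [0.5, -0.7, 0.0]
width: 30.7
t26.75 p [436.   44.5 322.8] q [-0.06  0.23 -0.14  1.94  0.04  0.98 -1.78] w30.7 F [ 0.5 -0.7  0. ] jawaz -90.0 tilt 0.61
  rotvec [-0.     0.004  0.01 ]  shift now [ 44.3  35.  439.3]  shift after rot [ 42.8  34.5 439.5] dist 443
```

```bash
python3 -m handwheel '-1 0 0 46 0 0.004 0.01; -1 0 0 48 0 0 0; -1 0 0 48 0 0 0; -1 0 4 48 0 0 0; -1 0 5 48 0 0 0; -1 0 10 47 0 0 0; -1 0 10 47 0 0 0; -1 0 10 46 0 0 0; -1 0 5 25 0 0 0; -1 0 0 0 0 0 0'; python3 -c "
from h import *
go(470.5,-395,240,-90)"
```

```text
clock: 27.75
eef_pos: [472.7, -382.9, 311.2]
tool_rot: [-1.459, 1.557, -3.04]
force: [-0.4, -0.2, -0.1]
width: 31.0
t27.75 p [ 472.7 -382.9  311.2] q [ 0.6   0.5   0.05  1.54 -0.02  1.11 -0.93] w31.0 F [-0.4 -0.2 -0.1] jawaz -90.6 tilt 0.79
  rotvec [-0.011  0.001  0.014]  shift now [71.3 -1.1 12. ]  shift after rot [71.2 -2.2 12.1] dist 72
```

```bash
python3 -m handwheel '-1 20 -1 12 0 0 0.012; -1 30 -1 0 0 0 -0.005; -1 30 -2 0 0 0 -0.005; -1 30 -2 0 0 0 -0.005; -1 20 -1 0 0 0 0; -1 0 0 0 0 0 0'; python3 -c "
from h import *
go(470.5,-395,135,-90)
S=camera_params('side');s=state()['eef_pos']
print(((proj(S,s-[0,0,71.5])-[250,180])*4-[0,200]).round(0))
cv2.imwrite('pics/s25.png',cv2.resize(get_image('side')[180:380,250:430],None,fx=4,fy=4,interpolation=2)[200:])
cv2.imwrite('pics/w25.png',get_image('wrist'))"
```

```text
clock: 28.35
eef_pos: [462.7, -390.0, 171.2]
tool_rot: [-1.781, 1.547, 2.922]
force: [0.3, 0.8, -1.1]
width: 30.8
t28.35 p [ 462.7 -390.   171.2] q [ 0.62  0.65  0.04  1.7  -0.02  0.81 -0.91] w30.8 F [ 0.3  0.8 -1.1] jawaz -90.5 tilt 1.35
  rotvec [-0.009 -0.005  0.023]  shift now [36.   8.7  5.1]  shift after rot [36.2  7.8  5. ] dist 37
[205. 361.]
```

View pics/s25.png

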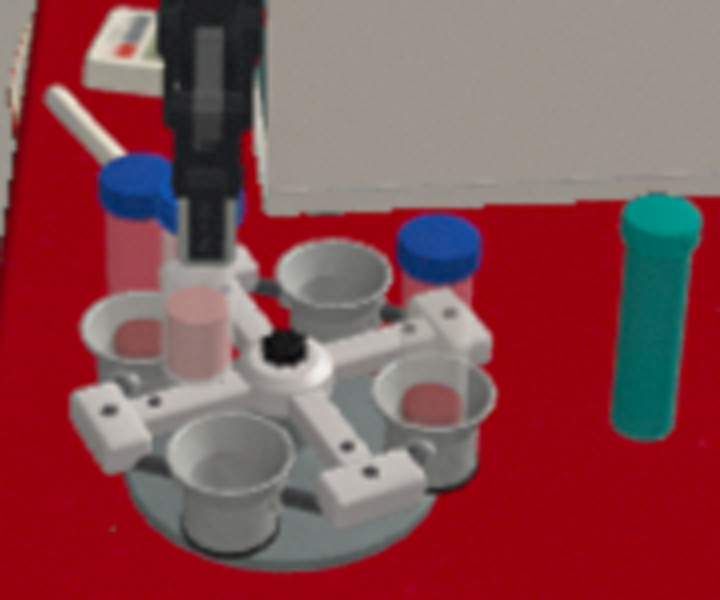

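View pics/w25.png

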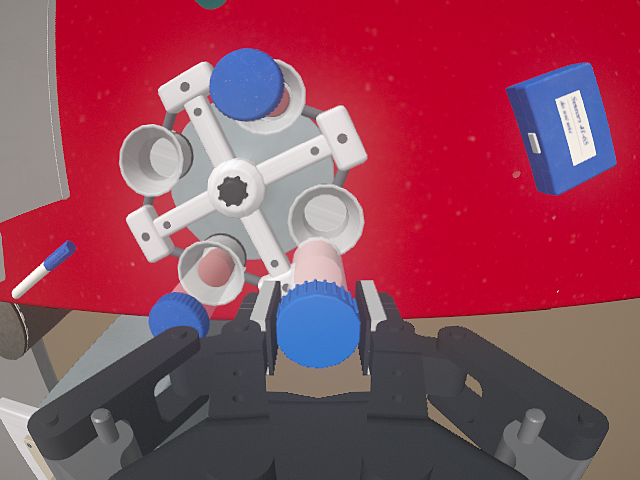

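```bash
python3 -m handwheel '-1 0 8 5 0 -0.005 0.02; -1 0 0 0 0.13 0 0; -1 0 0 0 0.13 0 0; -1 0 0 0 0.12 0 0; -1 0 0 0 0 0 0'; python3 -c "
from h import *
go(470.7,-395,135,-112)"
```

```text
clock: 28.95
eef_pos: [479.4, -400.0, 181.8]
tool_rot: [1.359, 1.548, -0.613]
force: [-0.1, 0.6, -0.4]
width: 30.9
t28.95 p [ 479.4 -400.   181.8] q [ 0.56  0.65  0.15  1.68 -0.13  0.8  -1.21] w30.9 F [-0.1  0.6 -0.4] jawaz -113.0 tilt 1.30
  rotvec [-0.017  0.005 -0.022]  shift now [ 46.5 -11.   -1.4]  shift after rot [46.8 -9.9 -1.4] dist 48
```

```bash
python3 -m handwheel '-1 8 -9 -1 0 0.004 -0.018; -1 12 -1 0 0 0 -0.003; -1 0 0 0 0 0 0'; python3 -c "
from h import *
go(470.7,-395,145,-112)"
```

```text
clock: 29.25
eef_pos: [471.7, -395.7, 162.2]
tool_rot: [1.333, 1.566, -0.631]
force: [-0.4, 0.0, -0.6]
width: 30.8
t29.25 p [ 471.7 -395.7  162.2] q [ 0.56  0.67  0.14  1.7  -0.13  0.78 -1.2 ] w30.8 F [-0.4  0.  -0.6] jawaz -112.6 tilt 0.26
  rotvec [-0.01   0.001 -0.004]  shift now [17.2 -1.2 -0.3]  shift after rot [17.2 -1.1 -0.3] dist 17
```

```bash
python3 -m handwheel '-1 7 -1.5 0 0 0.001 -0.004; -1 8 -1 0 0 0 -0.003; -1 5 0 0 0 0 0; -1 0 0 0 0 0 0'; python3 -c "
from h import *
go(470.7,-395,130,-112)
S=camera_params('side');s=state()['eef_pos']
print(((proj(S,s-[0,0,71.5])-[250,180])*4-[0,200]).round(0))
cv2.imwrite('pics/s26.png',cv2.resize(get_image('side')[180:380,250:430],None,fx=4,fy=4,interpolation=2)[200:])
cv2.imwrite('pics/w26.png',get_image('wrist')[130:420,150:500])"
```

```text
clock: 29.65
eef_pos: [468.6, -394.5, 139.3]
tool_rot: [-1.748, 1.566, 2.572]
force: [0.4, -0.4, -1.2]
width: 31.2
t29.65 p [ 468.6 -394.5  139.3] q [ 0.57  0.7   0.14  1.72 -0.13  0.74 -1.19] w31.2 F [ 0.4 -0.4 -1.2] jawaz -112.5 tilt 0.28
  rotvec [-0.009 -0.001  0.005]  shift now [ 9.3  2.2 -0.4]  shift after rot [ 9.3  2.1 -0.4] dist 10
[220. 432.]
```

View pics/s26.png

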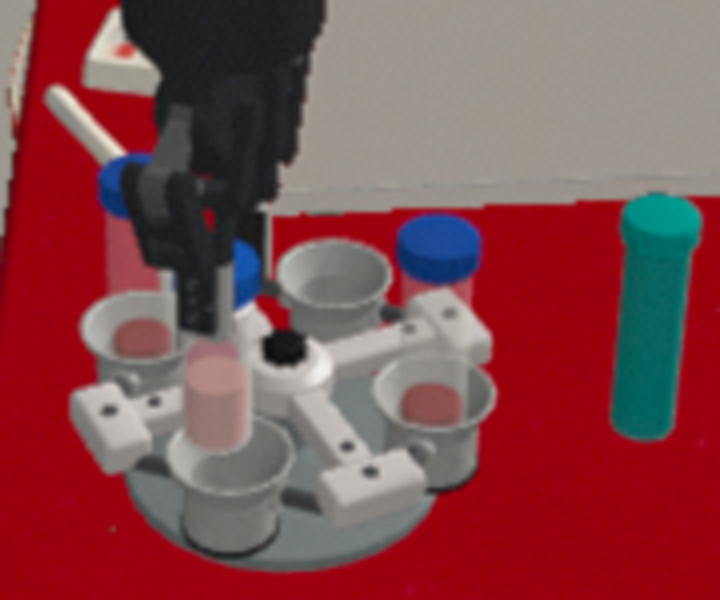

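View pics/w26.png

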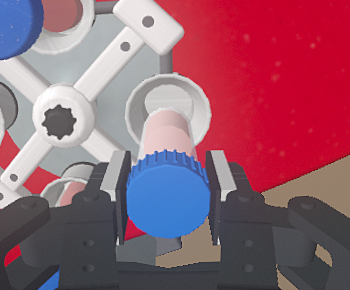

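```bash
python3 -m handwheel '-1 4 3 -0.4 0 -0.001 0.005; -1 5 0 0 0 0 0; -1 0 0 0 0 0 0'; python3 -c "
from h import *
go(471.5,-395.3,120,-112)"
```

```text
clock: 30.05
eef_pos: [472.8, -396.1, 131.1]
tool_rot: [1.28, 1.567, -0.683]
force: [0.3, 0.1, -0.9]
width: 30.9
t30.05 p [ 472.8 -396.1  131.1] q [ 0.57  0.71  0.13  1.72 -0.13  0.71 -1.19] w30.9 F [ 0.3  0.1 -0.9] jawaz -112.5 tilt 0.22
  rotvec [-0.009  0.001 -0.004]  shift now [11.1 -1.5 -0.2]  shift after rot [11.1 -1.5 -0.2] dist 11
```

```bash
python3 -m handwheel '-1 5 -1.2 0 0 0.001 -0.003; -1 5 -0.5 0 0 0 -0.002; -1 0 0 0 0 0 0'; python3 -c "
from h import *
go(471.5,-395.3,120,-112)
cv2.imwrite('pics/s27.png',cv2.resize(get_image('side')[180:380,250:430],None,fx=4,fy=4,interpolation=2)[200:])"
```

```text
clock: 30.35
eef_pos: [471.2, -395.4, 120.3]
tool_rot: [-1.519, 1.569, 2.801]
force: [0.2, 0.1, 0.1]
width: 31.1
t30.35 p [ 471.2 -395.4  120.3] q [ 0.57  0.73  0.13  1.72 -0.14  0.7  -1.19] w31.1 F [0.2 0.1 0.1] jawaz -112.5 tilt 0.09
  rotvec [-0.008  0.     0.001]  shift now [ 0.3  0.2 -0.2]  shift after rot [ 0.3  0.2 -0.2] dist 0
```

View pics/s27.png

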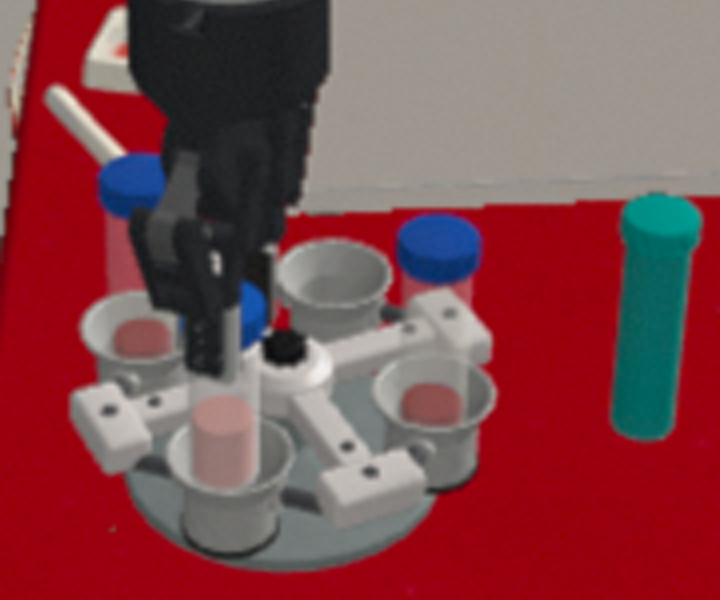

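```bash
python3 -m handwheel '-1 2 2.2 -0.3 0 0 0.001; -1 2 0 0 0 0 0; -1 0 0 0 0 0 0'; python3 -c "
from h import *
go(473.5,-396,112,-112)
cv2.imwrite('pics/s28.png',cv2.resize(get_image('side')[180:380,250:430],None,fx=4,fy=4,interpolation=2)[350:,50:500])
cv2.imwrite('pics/w28.png',get_image('wrist')[130:420,150:500])"
```

```text
clock: 30.7
eef_pos: [473.8, -396.3, 116.5]
tool_rot: [0.857, 1.57, -1.106]
force: [0.5, 0.4, -0.7]
width: 31.0
t30.70 p [ 473.8 -396.3  116.5] q [ 0.57  0.74  0.13  1.72 -0.14  0.69 -1.19] w31.0 F [ 0.5  0.4 -0.7] jawaz -112.5 tilt 0.03
  rotvec [-0.008  0.    -0.   ]  shift now [ 4.5 -0.4 -0.2]  shift after rot [ 4.5 -0.4 -0.2] dist 4
```

View pics/s28.png

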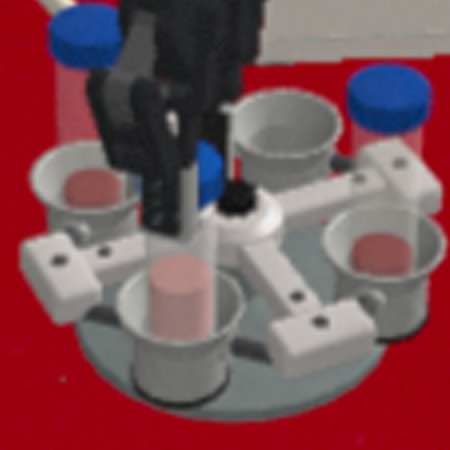

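View pics/w28.png

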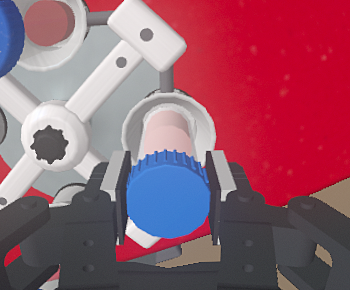

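```bash
python3 -m handwheel '-1 4 -0.8 0 0 0 -0.001; -1 4 -0.5 0 0 0 -0.002; -1 0 0 0 0 0 0'; python3 -c "
from h import *
go(473.5,-396,98,-112)"
```

```text
clock: 31.1
eef_pos: [472.7, -395.9, 108.3]
tool_rot: [-1.307, 1.569, 3.012]
force: [0.5, 0.1, 0.4]
width: 30.6
t31.10 p [ 472.7 -395.9  108.3] q [ 0.57  0.75  0.13  1.73 -0.14  0.68 -1.19] w30.6 F [0.5 0.1 0.4] jawaz -112.5 tilt 0.12
  rotvec [-0.009  0.001  0.002]  shift now [10.3  0.8 -0.2]  shift after rot [10.3  0.8 -0.2] dist 10
```

```bash
python3 -m handwheel '-1 4 0 0 0 0 0.001; -1 4 -0.5 0 0 0 -0.001; -1 0 0 0 0 0 0'; python3 -c "
from h import *
go(473.5,-396,98,-112)"; python3 -m handwheel '-1 2 -0.3 0 0 0 0; -1 1.5 0 0 0 0 0; -1 0 0 0 0 0 0';  python3 -m handwheel '-1 1.5 0 0 0 0 0; -1 0 0 0 0 0 0'
```

```text
clock: 31.4
eef_pos: [472.2, -395.8, 99.4]
tool_rot: [-1.285, 1.569, 3.035]
force: [0.3, -0.2, -0.1]
width: 31.3
t31.40 p [ 472.2 -395.8   99.4] q [ 0.57  0.76  0.13  1.73 -0.14  0.66 -1.19] w31.3 F [ 0.3 -0.2 -0.1] jawaz -112.5 tilt 0.12
  rotvec [-0.009  0.001  0.002]  shift now [ 1.4  1.3 -0.3]  shift after rot [ 1.4  1.3 -0.3] dist 2
clock: 31.7
eef_pos: [474.2, -396.9, 99.0]
tool_rot: [1.233, 1.567, -0.73]
force: [-0.4, -1.1, 0.1]
width: 30.9
clock: 31.9
eef_pos: [475.1, -397.3, 98.5]
tool_rot: [1.305, 1.565, -0.658]
force: [-0.2, -0.0, -1.2]
width: 30.9
```

It's on the floor at z ≈ 98.5, as expected. Releasing.

```bash
python3 -m handwheel '-0.1 0 -1.5 0 0 0.001 -0.004; 0 0 0 0 0 0 0; 0.2 0 0 0 0 0 0; 0.3 0 0 0 0 0 0; 0.3 0 0 0 0 0 0'; python3 -c "
from h import *
go(471.5,-395.3,98,-112)
cv2.imwrite('pics/w29.png',get_image('wrist'))
cv2.imwrite('pics/s29.png',cv2.resize(get_image('side')[180:380,250:430],None,fx=4,fy=4,interpolation=2)[200:])"
```

```text
clock: 32.4
eef_pos: [472.6, -396.3, 97.3]
tool_rot: [-1.155, 1.57, -3.118]
force: [0.2, -0.1, 0.5]
width: 55.3
t32.40 p [ 472.6 -396.3   97.3] q [ 0.58  0.76  0.12  1.73 -0.14  0.66 -1.18] w55.3 F [ 0.2 -0.1  0.5] jawaz -112.5 tilt 0.04
  rotvec [-0.008  0.     0.001]  shift now [-0.7 -1.4 -0.5]  shift after rot [-0.7 -1.4 -0.5] dist 2
```

View pics/w29.png

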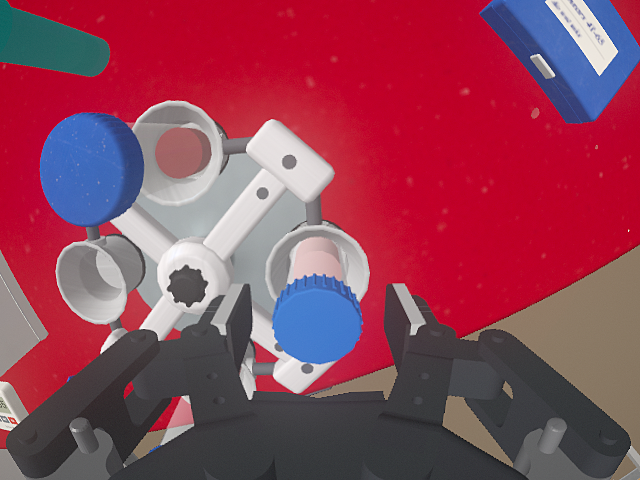

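View pics/s29.png

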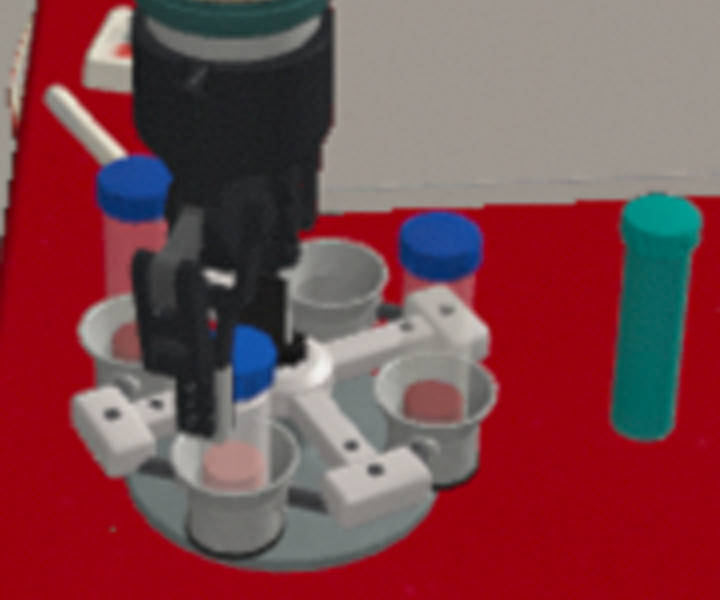

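```bash
python3 -m handwheel '0.3 -12 0 0 0 0 0; 0.5 -30 0 0 0 0 0; 1 -45 0 0 0 0 0; 1 -48 0 0 0 0 0; 1 -48 0 0 0 0 0; 1 -30 0 0 -0.12 0 0; 1 0 0 0 -0.13 0 0; 1 0 0 0 -0.13 0 0; 1 0 0 0 0 0 0'; python3 -c "
from h import *
go(435,0,315,-90)
cv2.imwrite('pics/w30.png',get_image('wrist'))"
```

```text
clock: 33.4
eef_pos: [472.7, -396.8, 327.9]
tool_rot: [0.69, 1.564, -0.881]
force: [-0.4, -0.7, 0.0]
width: 85.1
t33.40 p [ 472.7 -396.8  327.9] q [ 0.61  0.5   0.07  1.5  -0.04  1.14 -0.88] w85.1 F [-0.4 -0.7  0. ] jawaz -90.0 tilt 0.40
  rotvec [ 0.     0.005 -0.004]  shift now [  10.6  -37.6 -396.9]  shift after rot [  12.9  -37.7 -396.8] dist 399
```

View pics/w30.png

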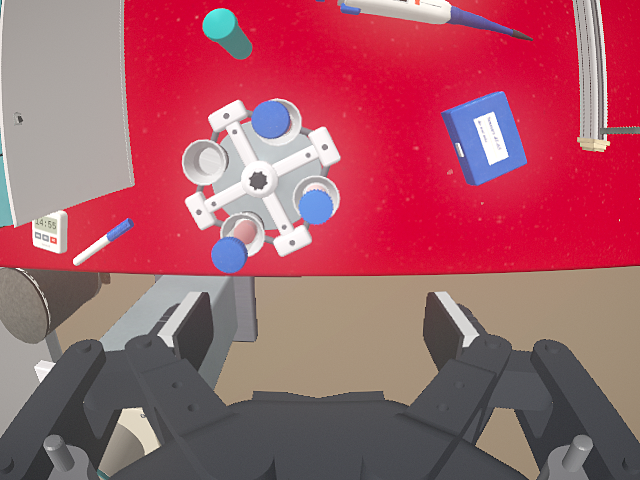

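```bash
python3 -m handwheel '1 0 -4 -45 0 0.005 -0.004; 1 0 -5 -48 0 0 0; 1 0 -5 -48 0 0 0; 1 0 -5 -48 0 0 0; 1 0 -5 -48 0 0 0; 1 0 -5 -48 0 0 0; 1 0 -5 -48 0 0 0; 1 0 -3 -48 0 0 0; 1 0 0 -48 0 0 0; 1 0 0 -48 0 0 0'; python3 -c "
from h import *
go(387,196,220,-90)"
```

```text
clock: 34.45
eef_pos: [441.5, 88.7, 324.7]
tool_rot: [-0.701, 1.565, -2.327]
force: [1.5, -0.1, -0.8]
width: 85.5
t34.45 p [441.5  88.7 324.7] q [-0.18  0.24 -0.1   1.92  0.03  0.99 -1.93] w85.5 F [ 1.5 -0.1 -0.8] jawaz -93.2 tilt 0.31
  rotvec [-0.056  0.004  0.004]  shift now [ 104.5  -60.  -104.6]  shift after rot [ 104.7  -54.5 -107.3] dist 160
```

```bash
python3 -m handwheel '1 0 -10 -40 -0.056 0.004 0.004; 1 0 -20 -40 0 0 0; 1 10 -25 -25 0 0 0; 1 25 -5 0 0 0 0; 1 30 0 0 0 0 0; 1 25 0 0 0 0 0; 1 0 0 0 0 0 0'; python3 -c "
from cap import *
go(377,196,69,-90)
W=camera_params('wrist');im=get_image('wrist');cv2.imwrite('pics/w31.png',im)
cap(im,W,84,(377,196))"
```

```text
clock: 35.15
eef_pos: [379.1, 208.3, 233.1]
tool_rot: [2.81, 1.565, 1.233]
force: [-0.3, -0.3, -0.1]
width: 85.4
t35.15 p [379.1 208.3 233.1] q [-0.43  0.33 -0.18  2.1   0.09  0.71 -2.24] w85.4 F [-0.3 -0.3 -0.1] jawaz -90.3 tilt 0.32
  rotvec [-0.006 -0.005 -0.002]  shift now [164.   -2.4  13.2]  shift after rot [164.1  -2.1  12.3] dist 165
cap [334.4 225.4] [ 314  204   43   43 1388] [377.9 197.5  84. ]
```

View pics/w31.png

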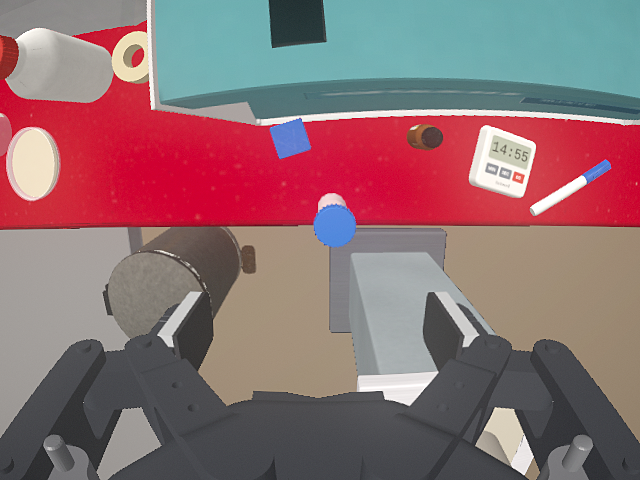

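```bash
python3 -m handwheel '1 10 0 12 0 -0.005 0; 1 20 0 0 -0.14 0 0; 1 20 0 0 -0.14 0 0; 1 0 0 0 -0.14 0 0; 1 0 0 0 -0.14 0 0; 1 0 0 0 -0.14 0 0; 1 0 0 0 0 0 0'; python3 -c "
from cap import *
go(378.5,197,69,-50)"
```

```text
clock: 35.9
eef_pos: [386.1, 191.6, 187.1]
tool_rot: [0.961, 1.555, 0.097]
force: [-0.2, -0.3, -0.4]
width: 85.3
t35.90 p [386.1 191.6 187.1] q [-0.27  0.42 -0.35  2.16  0.27  0.59 -1.68] w85.3 F [-0.2 -0.3 -0.4] jawaz -49.5 tilt 0.89
  rotvec [ 0.009  0.009 -0.013]  shift now [118.   -3.8 -10.1]  shift after rot [118.1  -2.3  -9. ] dist 118
```

```bash
python3 -m handwheel '1 10 -2 -9 0 0.009 -0.013; 1 25 -1 0 0 0 -0.003; 1 25 -1 0 0 0 -0.003; 1 10 -1 0 0 0 0; 1 0 0 0 0 0 0'; python3 -c "
from cap import *
go(378.5,197,69,-50)
im=get_image('wrist');cv2.imwrite('pics/w32.png',im)
cv2.imwrite('pics/s32.png',cv2.resize(get_image('side')[80:300,150:400],None,fx=3,fy=3,interpolation=2)[:600])"
```

```text
clock: 36.4
eef_pos: [377.7, 195.0, 115.0]
tool_rot: [-1.172, 1.567, -2.057]
force: [0.0, -0.2, -0.2]
width: 85.3
t36.40 p [377.7 195.  115. ] q [-0.36  0.55 -0.25  2.23  0.35  0.4  -1.8 ] w85.3 F [ 0.  -0.2 -0.2] jawaz -50.7 tilt 0.23
  rotvec [-0.012  0.002  0.004]  shift now [46.   2.1 -1.1]  shift after rot [46.   1.9 -1. ] dist 46
```

View pics/w32.png

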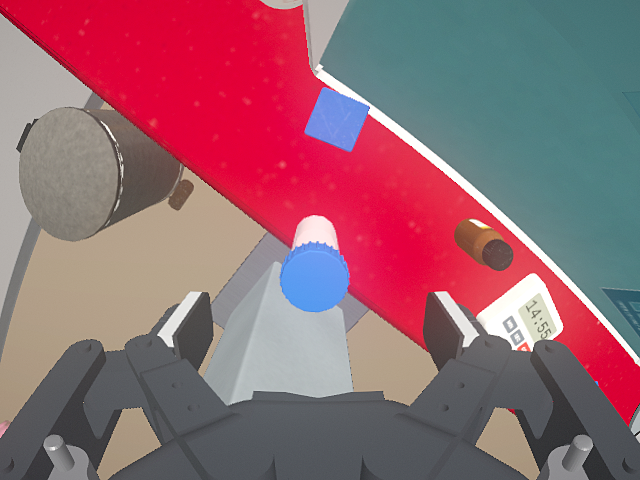

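View pics/s32.png

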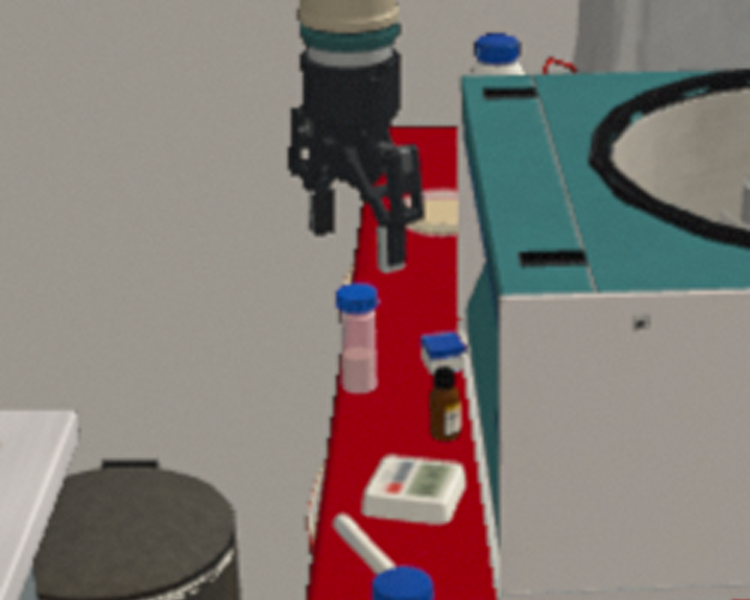

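```bash
python3 -m handwheel '0.7 12 2 -1 0 0.002 0.003; 0.5 12 -1 0 0 0 -0.003; 0.4 12 -1 0 0 0 -0.003; 0.3 0 0 0 0 0 0; 0.3 0 0 0 0 0 0'; python3 -c "
from cap import *
go(378.5,197,72,-50)
im=get_image('wrist');cv2.imwrite('pics/w33.png',im[180:400,150:500])"
```

```text
clock: 37.0
eef_pos: [381.1, 198.7, 82.9]
tool_rot: [1.275, 1.566, 0.386]
force: [-0.2, 0.4, -0.6]
width: 55.6
t37.00 p [381.1 198.7  82.9] q [-0.41  0.62 -0.2   2.25  0.4   0.3  -1.84] w55.6 F [-0.2  0.4 -0.6] jawaz -51.0 tilt 0.27
  rotvec [-0.017  0.001 -0.005]  shift now [10.9 -3.1 -0.3]  shift after rot [10.9 -3.1 -0.4] dist 11
```

View pics/w33.png

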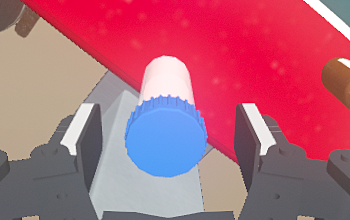

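```bash
python3 -m handwheel '0.3 3.5 -2 0 0 0.001 -0.004; 0.3 3 -0.5 -0.5 0 0 0; 0.3 0 0 0 0 0 0'; python3 -c "
from cap import *
go(378.5,197,75,-50)
print(state()['qpos'].round(3))
im=get_image('wrist');cv2.imwrite('pics/w34.png',im[180:400,150:500])"
```

```text
clock: 37.35
eef_pos: [379.8, 197.9, 77.6]
tool_rot: [1.386, 1.567, 0.495]
force: [-0.0, 0.5, -0.4]
width: 55.6
t37.35 p [379.8 197.9  77.6] q [-0.41  0.63 -0.19  2.25  0.4   0.29 -1.85] w55.6 F [-0.   0.5 -0.4] jawaz -51.0 tilt 0.22
  rotvec [-0.018  0.001 -0.004]  shift now [ 2.6 -1.6 -0.1]  shift after rot [ 2.6 -1.6 -0.1] dist 3
[-0.415  0.631 -0.188  2.252  0.405  0.285 -1.848]
```

View pics/w34.png

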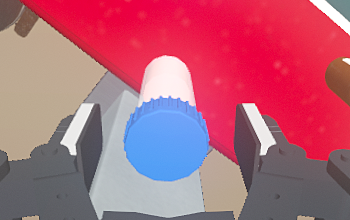

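```bash
python3 -m handwheel '0 2 -0.5 0 0 0.001 -0.003; -1 0 0 0 0 0 0; -1 0 0 0 0 0 0; -1 0 0 0 0 0 0; -1 0 0 0 0 0 0';python3 -c "
from h import *
go(378.5,197,75,-50)"; python3 -m handwheel '-1 -15 0 0 0 0 0; -1 -20 0 0 0 0 0;-1 0 0 0 0 0 0'; python3 -c "
from h import *
go(378.5,197,75,-50)
im=get_image('wrist');cv2.imwrite('pics/w35.png',im[180:400,150:500])"
```

```text
clock: 37.9
eef_pos: [379.6, 197.7, 75.9]
tool_rot: [1.668, 1.57, 0.777]
force: [-0.1, -0.1, 1.5]
width: 30.6
t37.90 p [379.6 197.7  75.9] q [-0.41  0.64 -0.19  2.25  0.41  0.28 -1.85] w30.6 F [-0.1 -0.1  1.5] jawaz -51.1 tilt 0.07
  rotvec [-0.018 -0.    -0.001]  shift now [ 0.9 -1.3 -0.2]  shift after rot [ 0.9 -1.3 -0.2] dist 2
clock: 38.2
eef_pos: [378.9, 197.4, 111.0]
tool_rot: [-2.043, 1.569, -2.934]
force: [0.4, 0.1, -0.3]
width: 30.7
t38.20 p [378.9 197.4 111. ] q [-0.36  0.56 -0.26  2.23  0.37  0.39 -1.81] w30.7 F [ 0.4  0.1 -0.3] jawaz -51.0 tilt 0.08
  rotvec [-0.018 -0.001  0.001]  shift now [36.  -0.6  0.1]  shift after rot [36.  -0.6  0. ] dist 36
```

View pics/w35.png

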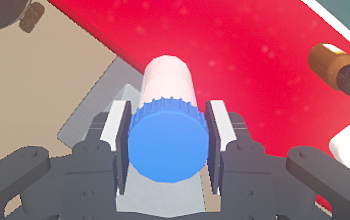

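```bash
python3 -m handwheel '-1 -40 0 0 0 0 0; -1 -47 0 0 0 0 0; -1 -47 0 0 0.1 0 0; -1 -45 0 0 0.13 0 0; -1 -40 0 0 0.13 0 0; -1 0 0 0 0.13 0 0; -1 0 0 0 0.13 0 0; -1 0 0 0 0.05 0 0; -1 0 0 0 0 0 0'; python3 -c "
from h import *
go(425,-150,320,-90)"
```

```text
clock: 39.15
eef_pos: [379.2, 195.8, 330.6]
tool_rot: [-1.143, 1.558, -2.733]
force: [0.5, -0.2, -1.6]
width: 30.5
t39.15 p [379.2 195.8 330.6] q [-0.29  0.21 -0.3   1.95  0.07  1.   -2.22] w30.5 F [ 0.5 -0.2 -1.6] jawaz -91.1 tilt 0.76
  rotvec [-0.019  0.005  0.012]  shift now [ 11.9  52.6 344.8]  shift after rot [ 10.6  45.8 345.8] dist 349
```

```bash
python3 -m handwheel '-1 0 15 30 -0.019 0.005 0.012; -1 0 18 44 0 0 0; -1 0 15 45 0 0 0; -1 0 5 46 0 0 0; -1 0 0 47 0 0 0; -1 0 0 47 0 0 0; -1 0 0 47 0 0 0; -1 0 3 47 0 0 0; -1 0 10 47 0 0 0; -1 0 15 40 0 0 0'; python3 -c "
from h import *
go(517,-272,290,-90)"
```

```text
clock: 40.15
eef_pos: [466.1, -253.8, 321.0]
tool_rot: [-1.819, 1.56, 2.925]
force: [1.2, -0.3, 0.6]
width: 30.9
t40.15 p [ 466.1 -253.8  321. ] q [ 0.47  0.37 -0.04  1.73  0.02  1.05 -1.11] w30.9 F [ 1.2 -0.3  0.6] jawaz -88.2 tilt 0.62
  rotvec [ 0.031 -0.002  0.01 ]  shift now [30.5 50.6 19.8]  shift after rot [31.  50.9 18.2] dist 62
```

```bash
python3 -m handwheel '-1 0 30 15 0.13 0 0.005; -1 0 12 10 0.14 0 0.005; -1 10 0 0 0.12 0 0; -1 20 0 0 0 0 0; -1 0 0 0 0 0 0'; python3 -c "
from rim import *
go(517,-272,200,-112)
W=camera_params('wrist');im=get_image('wrist');cv2.imwrite('pics/w36.png',im);rims(im,W,(494,-333),'pics/r36.png')
im=get_image('side');cv2.imwrite('pics/sf36.png',im)
cv2.imwrite('pics/s36.png',cv2.resize(im[180:380,250:430],None,fx=4,fy=4,interpolation=2)[200:])"
```

```text
clock: 40.65
eef_pos: [506.9, -290.5, 282.3]
tool_rot: [-0.991, 1.561, -2.942]
force: [-1.3, 0.8, -0.5]
width: 30.4
t40.65 p [ 506.9 -290.5  282.3] q [ 0.43  0.49  0.06  1.65 -0.03  1.01 -1.45] w30.4 F [-1.3  0.8 -0.5] jawaz -111.8 tilt 0.54
  rotvec [0.003 0.005 0.008]  shift now [ 82.2   3.2 -21.3]  shift after rot [ 82.3   2.5 -20.9] dist 85
rim [ 96. 308.  78.] [ 516.9 -269.8]
rim [498. 292.  72.] [ 473.1 -395.4]
rim [304. 494.  71.] [ 431.2 -310.5]
rim [292.  96.  74.] [ 557.4 -353. ]
```

View pics/r36.png

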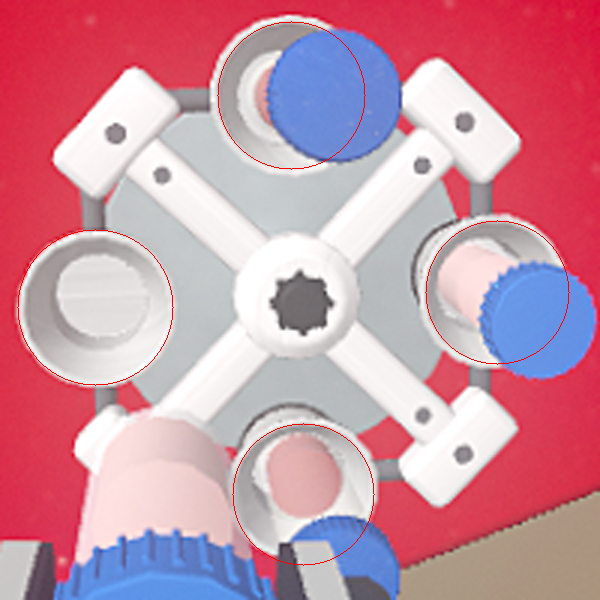

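View pics/s36.png

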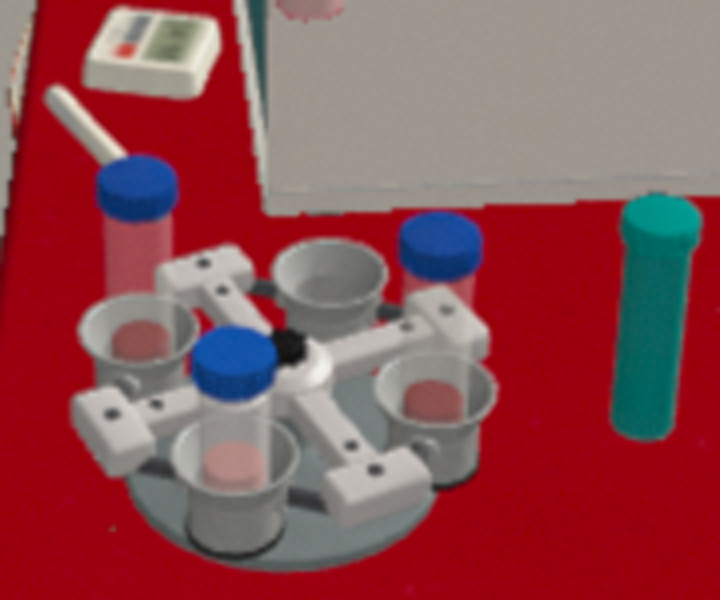

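```bash
python3 -m handwheel '-1 10 2 -21 0 0.005 0.008; -1 25 0 0 0 0 -0.005; -1 25 -2 0 0 0 -0.005; -1 25 -2 0 0 0 -0.005; -1 20 -1 0 0 0 -0.005; -1 0 0 0 0 0 0'; python3 -c "
from h import *
go(517.8,-272,150,-112)"
```

```text
clock: 41.35
eef_pos: [518.6, -271.0, 183.7]
tool_rot: [-1.487, 1.569, 2.852]
force: [0.5, -0.2, -0.4]
width: 30.7
t41.35 p [ 518.6 -271.   183.7] q [ 0.4   0.6   0.05  1.76 -0.04  0.78 -1.48] w30.7 F [ 0.5 -0.2 -0.4] jawaz -111.4 tilt 0.10
  rotvec [0.01  0.    0.002]  shift now [33.7 -0.3  1.2]  shift after rot [33.7 -0.4  1.3] dist 34
```

```bash
python3 -m handwheel '-1 12 -1 1 0 0 0; -1 12 -1.5 0 0 0 -0.004; -1 8 -1 0 0 0 -0.003; -1 0 0 0 0 0 0'; python3 -c "
from h import *
go(517.8,-272,145,-112)
S=camera_params('side');s=state()['eef_pos']
print(((proj(S,s-[0,0,75.9])-[250,180])*4-[0,200]).round(0))
cv2.imwrite('pics/s37.png',cv2.resize(get_image('side')[180:380,250:430],None,fx=4,fy=4,interpolation=2)[150:])
cv2.imwrite('pics/w37.png',get_image('wrist')[130:420,150:500])"
```

```text
clock: 41.75
eef_pos: [517.1, -271.7, 153.0]
tool_rot: [-1.382, 1.568, 2.958]
force: [-0.3, -0.1, 0.2]
width: 30.8
t41.75 p [ 517.1 -271.7  153. ] q [ 0.41  0.64  0.04  1.79 -0.04  0.71 -1.47] w30.8 F [-0.3 -0.1  0.2] jawaz -111.4 tilt 0.16
  rotvec [0.011 0.001 0.003]  shift now [ 8.   0.8 -0. ]  shift after rot [ 8.   0.7 -0. ] dist 8
[331. 238.]
```

View pics/s37.png

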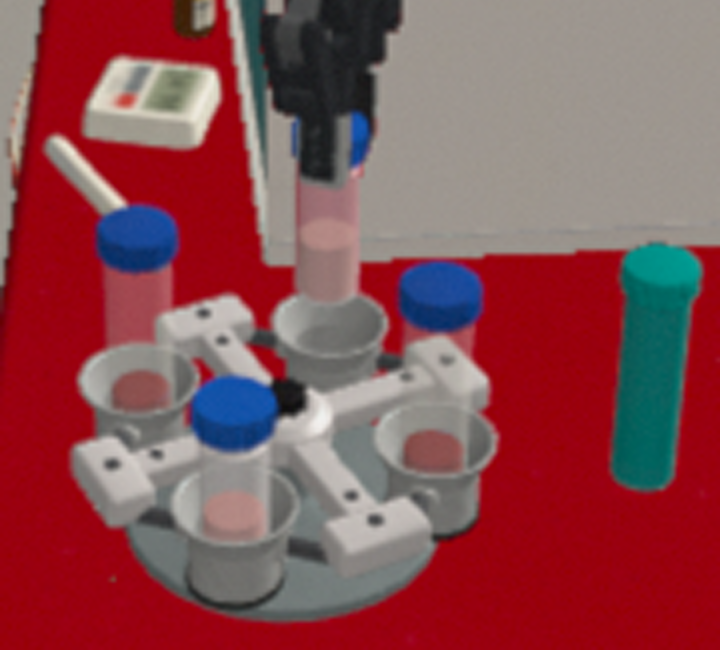

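View pics/w37.png

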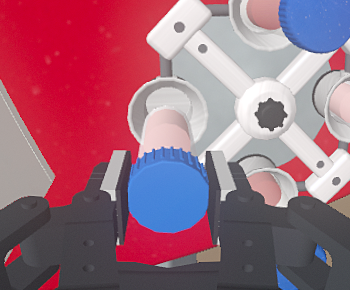

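```bash
python3 -m handwheel '-1 6 0.5 0 0 0.001 0.002; -1 8 -0.8 0 0 0 -0.002; -1 6 -0.5 0 0 0 -0.002; -1 0 0 0 0 0 0'; python3 -c "
from h import *
go(517.8,-272,126,-112)"
```

```text
clock: 42.25
eef_pos: [517.8, -272.1, 133.5]
tool_rot: [-2.145, 1.57, 2.194]
force: [-0.3, -0.4, -0.9]
width: 30.6
t42.25 p [ 517.8 -272.1  133.5] q [ 0.41  0.67  0.04  1.8  -0.04  0.67 -1.47] w30.6 F [-0.3 -0.4 -0.9] jawaz -111.4 tilt 0.03
  rotvec [ 0.011 -0.     0.   ]  shift now [ 7.5 -0.1 -0.1]  shift after rot [ 7.5 -0.1 -0.1] dist 7
```

```bash
python3 -m handwheel '-1 5 -0.3 0 0 0 -0.002; -1 4 -0.5 0 0 0 -0.002; -1 0 0 0 0 0 0'; python3 -c "
from h import *
go(517.8,-272,120,-112)
cv2.imwrite('pics/s38.png',cv2.resize(get_image('side')[180:380,250:430],None,fx=4,fy=4,interpolation=2)[150:])
cv2.imwrite('pics/w38.png',get_image('wrist')[130:420,150:500])"
```

```text
clock: 42.55
eef_pos: [517.0, -271.8, 123.5]
tool_rot: [-1.631, 1.566, 2.709]
force: [1.0, 0.1, -0.0]
width: 30.5
t42.55 p [ 517.  -271.8  123.5] q [ 0.41  0.69  0.04  1.81 -0.04  0.66 -1.47] w30.5 F [ 1.   0.1 -0. ] jawaz -111.4 tilt 0.30
  rotvec [ 0.011 -0.     0.005]  shift now [ 3.5  0.9 -0.1]  shift after rot [ 3.5  0.8 -0.1] dist 4
```

View pics/s38.png

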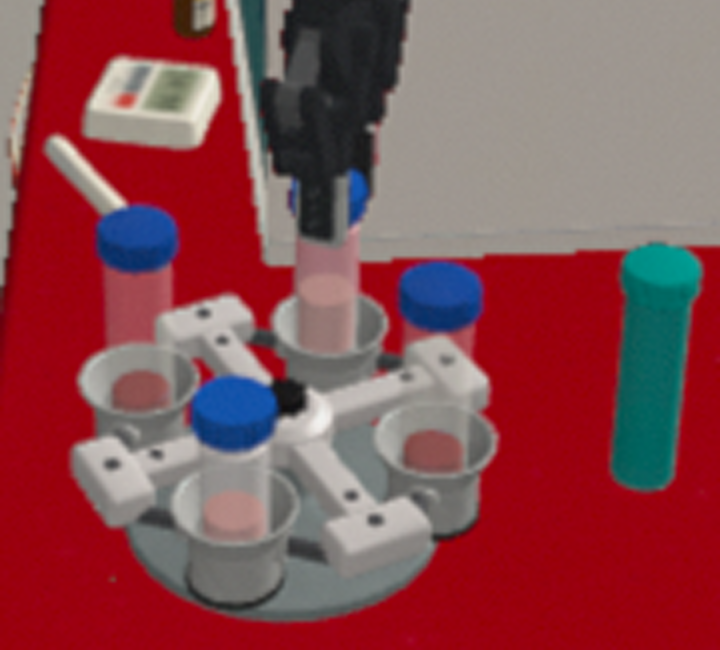

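View pics/w38.png

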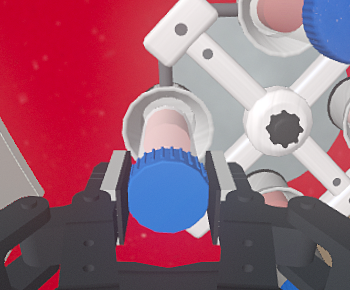

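```bash
python3 -m handwheel '-1 4 1.2 0 0 0 0.004; -1 4 0 0 0 0 -0.001; -1 0 0 0 0 0 0'; python3 -c "
from h import *
go(517.8,-272,103,-112)";  python3 -m handwheel '-1 4 -0.5 0 0 0 -0.001; -1 3 -0.5 0 0 0 -0.001; -1 0 0 0 0 0 0'; python3 -c "
from h import *
go(517.8,-272,103,-112)"
```

```text
clock: 42.95
eef_pos: [518.8, -272.6, 115.8]
tool_rot: [2.888, 1.571, 0.944]
force: [0.6, -0.1, -0.3]
width: 30.9
t42.95 p [ 518.8 -272.6  115.8] q [ 0.41  0.7   0.04  1.81 -0.04  0.63 -1.47] w30.9 F [ 0.6 -0.1 -0.3] jawaz -111.4 tilt 0.01
  rotvec [ 0.011 -0.    -0.   ]  shift now [12.8 -1.2 -0.1]  shift after rot [12.8 -1.2 -0.1] dist 13
clock: 43.25
eef_pos: [517.8, -272.2, 108.1]
tool_rot: [-1.654, 1.569, 2.685]
force: [0.2, -0.5, -0.5]
width: 30.8
t43.25 p [ 517.8 -272.2  108.1] q [ 0.41  0.71  0.04  1.82 -0.04  0.62 -1.47] w30.8 F [ 0.2 -0.5 -0.5] jawaz -111.4 tilt 0.13
  rotvec [ 0.011 -0.     0.002]  shift now [ 5.1 -0.1 -0.2]  shift after rot [ 5.1 -0.1 -0.2] dist 5
```

```bash
python3 -m handwheel '-1 3 0 0 0 0 0.001; -1 1.5 0 0 0 0 0; -1 0 0 0 0 0 0';  python3 -m handwheel '-1 1.5 0 0 0 0 0; -1 0 0 0 0 0 0'; python3 -c "
from h import *
go(517.8,-272,103,-112)"
```

```text
clock: 43.55
eef_pos: [517.8, -272.2, 103.2]
tool_rot: [-1.717, 1.57, 2.622]
force: [-0.1, -0.3, 0.2]
width: 30.6
clock: 43.75
eef_pos: [519.2, -272.8, 103.4]
tool_rot: [1.627, 1.568, -0.317]
force: [-0.1, 1.0, -0.4]
width: 30.5
t43.75 p [ 519.2 -272.8  103.4] q [ 0.41  0.72  0.04  1.82 -0.04  0.61 -1.47] w30.5 F [-0.1  1.  -0.4] jawaz -111.4 tilt 0.13
  rotvec [ 0.011 -0.    -0.002]  shift now [ 0.4 -1.6 -0.2]  shift after rot [ 0.4 -1.6 -0.2] dist 2
```

It's seated: z stopped at 103.3, so the foot is at 27. Releasing and retreating.

```bash
python3 -m handwheel '-0.1 0 -1 0 0 0 -0.002; 0 0 0 0 0 0 0; 0.2 0 0 0 0 0 0; 0.3 0 0 0 0 0 0; 0.3 0 0 0 0 0 0'; python3 -c "
from h import *
go(517.8,-272,103,-112)
cv2.imwrite('pics/w39.png',get_image('wrist')[130:420,150:500])"
```

```text
clock: 44.25
eef_pos: [518.2, -272.4, 103.3]
tool_rot: [1.936, 1.571, -0.008]
force: [0.6, 0.5, 0.2]
width: 55.4
t44.25 p [ 518.2 -272.4  103.3] q [ 0.41  0.71  0.04  1.82 -0.04  0.61 -1.47] w55.4 F [0.6 0.5 0.2] jawaz -111.4 tilt 0.01
  rotvec [ 0.011 -0.    -0.   ]  shift now [ 0.3 -0.5 -0.3]  shift after rot [ 0.3 -0.5 -0.3] dist 1
```

View pics/w39.png

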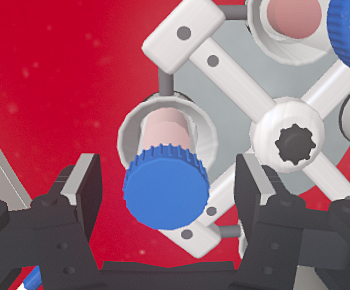

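```bash
python3 -m handwheel '0.3 -12 0 0 0 0 0; 0.5 -30 0 0 0 0 0; 1 -45 0 0 0 0 0; 1 -48 0 0 0 0 0; 1 -48 0 0 0 0 0; 1 -30 -20 0 0 0 0; 1 0 -35 -10 0 0 0; 1 0 -35 -25 0 0 0; 1 0 -30 -30 0 0 0; 1 0 0 0 0 0 0'; python3 -c "
from h import *
go(430,-200,300,-112)
im=get_image('side')
cv2.imwrite('pics/s40.png',cv2.resize(im[180:380,250:430],None,fx=4,fy=4,interpolation=2)[200:])
T=get_image('top');cv2.imwrite('pics/t40.png',T)
cv2.imwrite('pics/w40.png',get_image('wrist'))"
```

```text
clock: 45.3
eef_pos: [427.1, -166.3, 332.6]
tool_rot: [1.589, 1.562, -0.358]
force: [0.4, 0.2, 0.3]
width: 85.5
t45.30 p [ 427.1 -166.3  332.6] q [ 0.28  0.24  0.04  1.9  -0.01  1.   -1.63] w85.5 F [0.4 0.2 0.3] jawaz -111.5 tilt 0.48
  rotvec [ 0.008 -0.    -0.008]  shift now [32.7 14.8 30.3]  shift after rot [32.6 15.4 30.2] dist 47
```

View pics/s40.png

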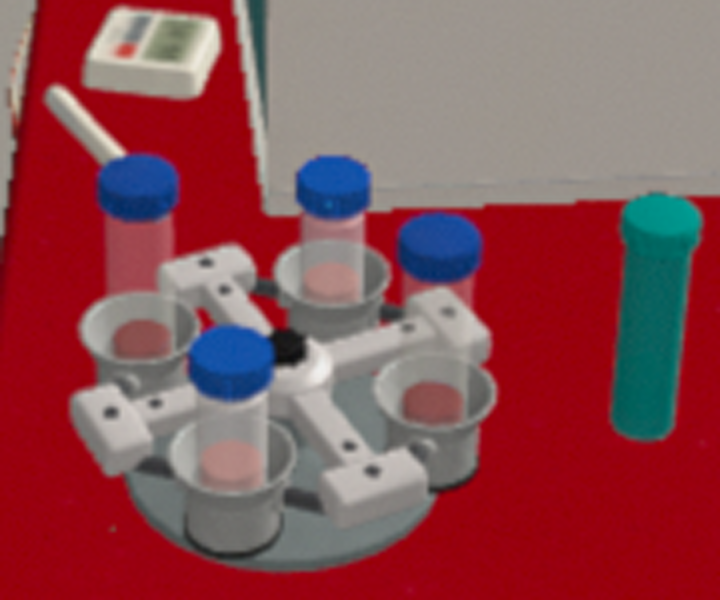

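View pics/t40.png

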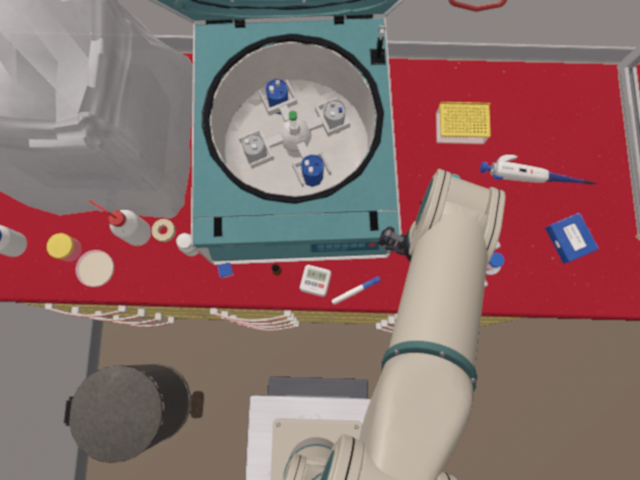

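View pics/w40.png

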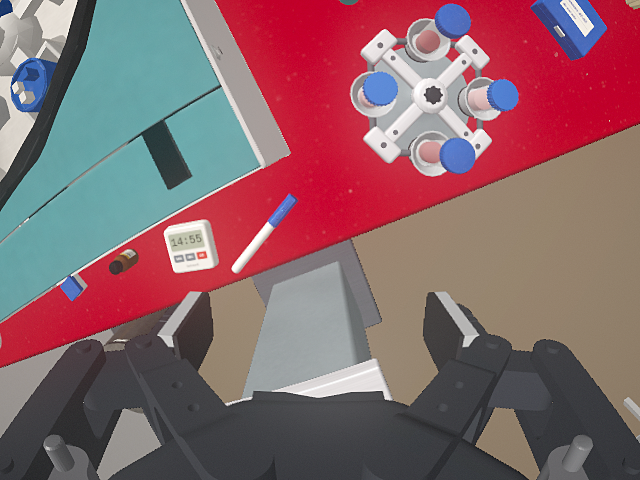

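```bash
python3 -c "
from h import *
S=camera_params('side');im=get_image('side');T=camera_params('top')
a0=cv2.imread('pics/side0.png')
for c,s in blobs(im,(105,120,60),(125,255,255),60):
  if 260<c[0]<380 and 205<c[1]<330: print(c,s,{z:onz(S,*c,z).round(1)[:2] for z in (106,134)})
t=get_image('top');t0=cv2.imread('pics/top0.png');d=cv2.absdiff(t,t0)[225:260,170:205];print('bottle diff',d.max(), d.mean())
W=camera_params('wrist');w=cv2.imread('pics/w40.png');print('hub',onz(W,432,95,71,True).round(1))
h=lambda i:[(c,s[4]) for c,s in blobs(i[250:360,260:400],(0,0,0),(180,120,45),8)]
print(h(a0),h(im))
go()"
```

```text
[284.  276.5] [275 269  19  16 259] {106: array([ 431.4, -273.4]), 134: array([ 433.5, -315.5])}
[332.7 276.1] [324 269  18  15 232] {106: array([ 516.7, -272.6]), 134: array([ 514.8, -314.8])}
[359.4 291.5] [350 284  20  16 277] {106: array([ 560.2, -319.8]), 134: array([ 556.4, -359.8])}
[307.4 320.1] [297 311  22  19 328] {106: array([ 472.6, -397.6]), 134: array([ 472.8, -434.1])}
bottle diff 9 6.136598639455782
hub [ 494.2 -329.9   71. ]
[(array([60.5, 66.4]), np.int32(67))] [(array([61.6, 66.4]), np.int32(51))]
t45.55 p [ 429.9 -172.2  331.7] q [ 0.29  0.25  0.04  1.89 -0.01  0.99 -1.62] w85.6 F [-0.3  0.1 -0. ] jawaz -111.9 tilt 0.63
  rotvec [ 0.     0.003 -0.011]  shift now [0. 0. 0.]  shift after rot [0. 0. 0.] dist 0
```

```bash
python3 -m handwheel '1 0 0 0 0 0 0; 1 0 0 0 0 0 0'; python3 -c "
from cell import ctrl
print(ctrl.finish_job())"
```

```text
clock: 45.75
eef_pos: [430.4, -173.9, 331.3]
tool_rot: [1.271, 1.56, -0.685]
force: [0.1, -0.5, -0.3]
width: 85.7
the job is handed in; nothing more can be done
None
```

I loaded the rotor and handed the job in at about 46 s of the 138 s allowed. The two tall tubes are in one pair of facing buckets and the two short tubes in the other pair. I lowered each one to the bucket floor before opening the jaws; the finish call gives no verdict.

**Tubes:** The last side and wrist views show all four upright and seated. The measured spacing is about 131 mm between the tall tubes and 132 mm between the short ones, against the required 118 mm.

**Stand:** The hub shifted by about one pixel in the side view, so the stand barely moved. The rotor turned by about 2° while I was seating the first short tube, so I measured the last bucket again before filling it.

**White bottle:** The top view showed no visible change around it.

**Disagreements:**
- The wrist camera was up to about 5 mm off the other two cameras in some poses. I set the final alignment from the side view and the measured tool position.
- The side view placed the two tall caps about 2–4 mm off in y. I put this down to the assumed cap height, because the bucket bore only leaves about 2.3 mm of play.

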